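# Clear down the staining plate

## Robot

A 6-joint arm with a two-finger parallel gripper is mounted at the origin on the work surface. World frame = base frame: x ahead of the robot, y to its left, z up, the work surface at z = 0. Lengths are in mm, angles in rad, forces in N, time in s.
With the tool pointing down it reaches from about 300 to 850 mm from the base axis. Payload 4.2 kg.
Tool frame: the origin (TCP) lies midway between the tips of the shut fingers; the grasp point (between the pads) lies bot.grip_point_offset behind it (bot.grip_point_offset is the distance from the TCP to the grasp point, in mm); x points along the fingers, z is the direction in which the jaws open and shut, and the axes are right-handed (so a half turn about x gives the same grasp; the last joint's range is limited). The gripper opens to 91 mm and grips with 3 to 60 N. Pads are 32 mm wide; open, the fingers measure 118 mm over their backs; the gripper's body (76 mm by 178 mm) begins 60 mm behind the grasp point.
Start: joints at [-1.155, 0.32, 1.565, -0, 1.257, -0.02], TCP at [242.734, -521.274, 185.376] pointing down, gripper open.
Joint ranges: [-3.11, 3.11], [-0.84, 2.01], [0.21, 2.61], [-1.34, 4.49], [0.05, 2.63], [-2.56, 2.56]. Speed limits (rad/s): [2.57, 2.57, 3.14, 3.14, 3.14, 3.14].

## Interface

Orientations are given as [roll, pitch, yaw] about the fixed x, y, z axes, in that order (R = Rz(yaw) Ry(pitch) Rx(roll)).
In Python, from plant import observe, viewer, bot gives the robot as it stands.
- The arm moves only by the tool step_arm, never from a script. Its argument "series" is a list of rows, each a list of 5 numbers: the gripper's target within -1 to 1 (fully open at 1, half-way at 0, shut at -1), then the shift along the world's x, y, z in m, then the turn about the world's z in rad. A call has 1 to 10 rows; each row is the pose to reach, as a shift and turn from the pose commanded when the call began; what a row does not reach only later rows make up. A row lasts 1/8 s, in which the tool goes at most 62.5 mm and 10.7 degrees, less where a joint would pass 70% of its speed; a pose out of reach is approached as far as the arm can. A call with a gripper value outside its range is refused whole. The fingers move at their own pace and stop on an object; "squeeze" is the grip in N (left out, the last holds). Time passes only in rows, so rows that repeat a pose let the fingers close. It gives the time, the measured TCP pose, the force and the opening at its end, in the units of the state.
- observe(): the state, without advancing time (a new reading comes with each control period).
- viewer.capture(name): name is "scene" or "side" or "wrist"; returns the picture (384x512x3 uint8, red, green, blue); there is no depth.
- viewer.camera_info(name): a dict with "fx", "fy", "cx", "cy" (pixels), "D" ([k1, k2, p1, p2, k3] as OpenCV has them; the pictures are not rectified), "pose" (4x4, takes a point from camera to world coordinates). Camera axes: x right, y down, z forward; pixel columns grow to the right and rows downward; lengths in mm; the calibration is good to about 2 mm. A picture is of the moment at which its call begins: read the wrist's pose just before it. camera_info takes no time and is no camera call; for the wrist camera it gives the pose at the moment of the call.
- bot.hand_in(): hands the job in, once; it reports no verdict.
The state is a dict: "time": time; "joint_pos": joint angles; "qvel": joint speeds; "effort": joint torques, N m; "ee_pos": TCP position; "tcp_rot": TCP orientation; "ft_force": force on the tool from outside, world axes, zero at the start; "wrist_torque": the same for the moment, N m; "finger_gap": finger opening in mm.
Only numpy, scipy, OpenCV 4.12 (cv2) and the standard library are available. Lean on these libraries where they do the work, as an engineer would, in place of code of your own. Each camera call takes 0.05 s, during which the arm holds its last target.

## Task

Clear down the staining plate after class. First stand every dropper bottle upright in a ring of the rack, one to a ring; then take the scraper block and wipe all the wax chips off the open edge of the plate into the catch tray, keeping fingers off the chips, and stand the scraper back upright in the middle of its blue mat. Leave the disinfectant, the beaker and the soap where they are.

Things in the scene. Friction and masses are not known exactly. Their poses are not given: they have to be found in the camera images.
- plate (a point): centre of the top surface of a raised white ceramic staining plate, 35 mm above the bench (point z = 0.035); fixed. Its x axis runs across the plate, y along it, z up. Working surface: x from -105 to +105 mm, y from -150 to +150 mm in this frame. Blue rims 10 mm wide and 8 mm high bound it at x = -105, x = +105 and y = +150; the edge at y = -150 is open and drops straight into the steel catch tray.
- tray (a point): centre of the inner floor of the steel catch tray, 195 mm from the plate centre towards the plate's -y; same axes as the plate. Inside 220 mm (x) by 90 mm (y, from y = -150 to -240 in the plate's frame); floor 6 mm above the bench, walls up to the level of the plate; fixed.
- mat_mid (a point): centre of the thin blue parking mat (170 x 85 mm, a flat sheet on the bench, no height to speak of), its x axis along its long side; fixed.
- scraper_mid (a point): scraper block, about 200 g, origin half-way up (37.5 mm above its underside). Lower part: block 120 mm long (x) x 40 mm thick (y) x 25 mm high, orange with a black rubber sole. On it an upright black grip 70 mm long (x) x 22 mm thick (y), from 25 to 75 mm above the underside, to be pinched across its thickness from above. At first it stands upright on the blue mat.
- ring1 (a point): ring 1 of 4 of the fixed steel bottle rack: this point lies on the ring's axis on the rack's floor, 6 mm above the bench. The rings stand in a row along the rack's x axis, 66 mm apart. Ring bore 49 mm, widening to about 56 mm at the mouth; the ring spans 34 to 50 mm above the bench. z up.
- ring2 (a point): ring 2 of 4 of the fixed steel bottle rack: this point lies on the ring's axis on the rack's floor, 6 mm above the bench. The rings stand in a row along the rack's x axis, 66 mm apart. Ring bore 49 mm, widening to about 56 mm at the mouth; the ring spans 34 to 50 mm above the bench. z up.
- ring3 (a point): ring 3 of 4 of the fixed steel bottle rack: this point lies on the ring's axis on the rack's floor, 6 mm above the bench. The rings stand in a row along the rack's x axis, 66 mm apart. Ring bore 49 mm, widening to about 56 mm at the mouth; the ring spans 34 to 50 mm above the bench. z up.
- ring4 (a point): ring 4 of 4 of the fixed steel bottle rack: this point lies on the ring's axis on the rack's floor, 6 mm above the bench. The rings stand in a row along the rack's x axis, 66 mm apart. Ring bore 49 mm, widening to about 56 mm at the mouth; the ring spans 34 to 50 mm above the bench. z up.
- bottle1_mid (a point): brown dropper bottle with a blank violet label, about 130 g, 118 mm tall, origin half-way up (59 mm above its underside), z up along its axis. Body 44 mm in diameter up to 56 mm above its underside, then a sloping shoulder up to 64 mm; black cap 28 mm in diameter up to 94 mm (the place to grip it), then a rubber bulb 18 mm in diameter to the top. It may be absent.
- bottle2_mid (a point): brown dropper bottle with a blank red label, about 130 g, 118 mm tall, origin half-way up (59 mm above its underside), z up along its axis. Body 44 mm in diameter up to 56 mm above its underside, then a sloping shoulder up to 64 mm; black cap 28 mm in diameter up to 94 mm (the place to grip it), then a rubber bulb 18 mm in diameter to the top. It may be absent.
- bottle3_mid (a point): brown dropper bottle with a blank green label, about 130 g, 118 mm tall, origin half-way up (59 mm above its underside), z up along its axis. Body 44 mm in diameter up to 56 mm above its underside, then a sloping shoulder up to 64 mm; black cap 28 mm in diameter up to 94 mm (the place to grip it), then a rubber bulb 18 mm in diameter to the top. It may be absent.
- bottle4_mid (a point): brown dropper bottle with a blank yellow label, about 130 g, 118 mm tall, origin half-way up (59 mm above its underside), z up along its axis. Body 44 mm in diameter up to 56 mm above its underside, then a sloping shoulder up to 64 mm; black cap 28 mm in diameter up to 94 mm (the place to grip it), then a rubber bulb 18 mm in diameter to the top. It may be absent.
- chip1_mid (a point): loose violet chip of hard wax, 24 x 18 x 7 mm, 12 g, origin at its centre, lying on the plate at first. It may be absent.
- chip2_mid (a point): loose violet chip of hard wax, 24 x 18 x 7 mm, 12 g, origin at its centre, lying on the plate at first. It may be absent.
- chip3_mid (a point): loose violet chip of hard wax, 24 x 18 x 7 mm, 12 g, origin at its centre, lying on the plate at first. It may be absent.
- chip4_mid (a point): loose violet chip of hard wax, 24 x 18 x 7 mm, 12 g, origin at its centre, lying on the plate at first. It may be absent.
- chip5_mid (a point): loose violet chip of hard wax, 24 x 18 x 7 mm, 12 g, origin at its centre, lying on the plate at first. It may be absent.
- disinfectant: white bottle with a red cap, 70 mm in diameter, 140 mm tall, origin under its centre; leave it alone.
- beaker: clear beaker, 70 mm in diameter, 90 mm tall, origin under its centre; leave it alone.
- soap: pink soap bottle with a white pump, 64 mm in diameter, 168 mm tall, origin under its centre; leave it alone.

How it is judged:
By the outcome, as a careful person would: the job done as asked, in the order asked, and still so for the second after the job is handed in, with the robot touching nothing.
Of bottle1, bottle2, bottle3, bottle4 only 3 to 4 are there at a start; the rules pass over those that are not, and their reading is None.
Of chip1, chip2, chip3, chip4, chip5 only 3 to 5 are there at a start; the rules pass over those that are not, and their reading is None.
At some moment in a run one of scraper may be knocked a few centimetres aside while the robot is not near it.
It also fails if it takes over 210 s, if anything falls off the work surface, if the arm or the gripper's body presses on something with over 40 N, if the wrist force passes 120 N, or if a joint passes its speed limit or range.

## Working session

There is one attempt and no reset: what is moved stays moved. The work goes in short steps, Python scripts to look and compute and a tool call to move; the robot and the scene stay as the last step left them, time stands still between calls to the robot, and variables do not carry over. Pictures are saved under pics/ and viewed, and the job is handed in when it is done.

Besides the shell and the picture viewer there is one more tool, called after "Emit:" by a JSON object that holds its "name" and its "arguments". step_arm: Moves the arm, as the interface text tells. Its arguments: {"type":"object","properties":{"series":{"type":"array","items":{"type":"array","items":{"type":"number"}}},"squeeze":{"type":"number"}},"required":["series"]}

```bash
ls; mkdir -p pics; python3 - <<'E'
from plant import observe, viewer, bot
import cv2
s=observe()
print(s, bot.grip_point_offset)
for n in ("scene","side","wrist"):
    i=viewer.camera_info(n); print(n,i)
    im=viewer.capture(n); cv2.imwrite(f"pics/{n}0.png",cv2.cvtColor(im,cv2.COLOR_RGB2BGR))
E
```

```text
pics
{'time': 0.0, 'joint_pos': array([-1.15499897e+00,  3.20306829e-01,  1.56567822e+00,  1.76634063e-05,
        1.25738537e+00, -1.99943249e-02]), 'qvel': array([-2.25007262e-03, -7.74377684e-04, -1.55644530e-03, -8.93817087e-04,
       -9.45901256e-05, -1.84435666e-03]), 'effort': array([-1.15212850e-03, -4.12462771e+01, -2.31971687e+01,  7.26676080e-02,
        4.58222372e-02, -1.23278342e-04]), 'ee_pos': array([ 242.50924684, -520.74739095,  184.51206543]), 'tcp_rot': array([3.11215231, 1.56901849, 1.9771422 ]), 'ft_force': array([-0.82853197, -0.83959039,  0.29421613]), 'wrist_torque': array([ 0.01156597, -0.02642124, -0.0176689 ]), 'finger_gap': 91.33277501986629} 18.8
scene {'fx': 370.4002181181224, 'fy': 370.4002181181224, 'cx': 254.00455168073475, 'cy': 182.48780359629825, 'D': array([0.03197726, 0.        , 0.        , 0.        , 0.        ]), 'pose': array([[ 8.01361722e-01,  4.40020004e-01, -4.05218196e-01,
         1.00420844e+03],
       [ 5.98125448e-01, -5.80272183e-01,  5.52747810e-01,
        -6.29512128e+02],
       [ 8.08324654e-03, -6.85322252e-01, -7.28195078
[... 493 characters left out ...]
7.86327868e-03, -7.27675797e-01, -6.85876157e-01,
         6.59036545e+02],
       [ 0.00000000e+00,  0.00000000e+00,  0.00000000e+00,
         1.00000000e+00]])}
wrist {'fx': 307.2126814126295, 'fy': 307.2126814126295, 'cx': 253.21989060464216, 'cy': 185.94018079601463, 'D': array([-0.08501302,  0.        ,  0.        ,  0.        ,  0.        ]), 'pose': array([[ 4.22268463e-01, -8.71744996e-01, -2.48495487e-01,
         3.14024546e+02],
       [-9.06465512e-01, -4.07027526e-01, -1.12467190e-01,
        -4.88695240e+02],
       [-3.10179327e-03,  2.72743936e-01, -9.62081662e-01,
         3.83187414e+02],
       [ 0.00000000e+00,  0.00000000e+00,  0.00000000e+00,
         1.00000000e+00]])}
```

View pics/scene0.png

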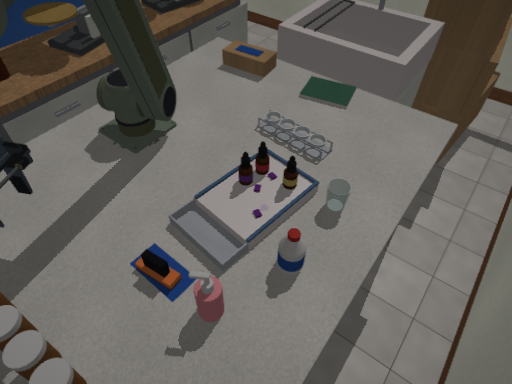

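View pics/side0.png

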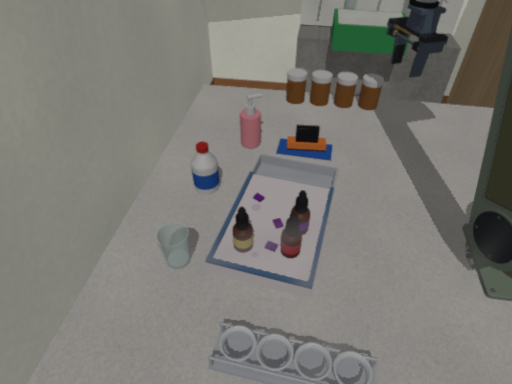

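View pics/wrist0.png

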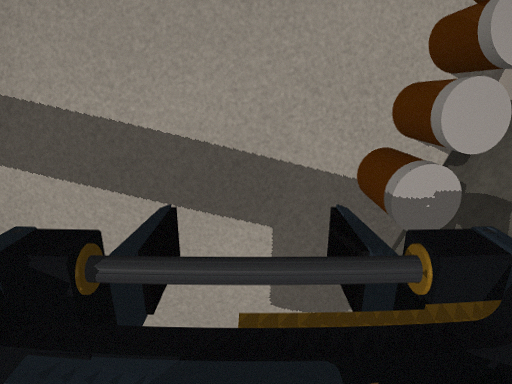

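The scene has three bottles on the plate, violet at about (245,172), red at (262,160) and yellow at (290,175). About three violet chips are visible, with the rack behind at (295,135) and the scraper on its mat at (157,265). I'll write helpers and zoom in.

```bash
cat > h.py <<'E'
import numpy as np, cv2
from plant import observe, viewer, bot
def cap(n,fn=None,crop=None,k=1):
    i=viewer.camera_info(n); im=viewer.capture(n)
    b=cv2.cvtColor(im,cv2.COLOR_RGB2BGR); 
    if fn: save(b,fn,crop,k)
    return b,i
def save(b,fn,crop=None,k=1):
    if crop: x0,y0,x1,y1=crop; b=b[y0:y1,x0:x1]
    cv2.imwrite("pics/"+fn,cv2.resize(b,None,fx=k,fy=k,interpolation=cv2.INTER_CUBIC))
def K(i): return np.array([[i['fx'],0,i['cx']],[0,i['fy'],i['cy']],[0,0,1]])
def proj(i,P):
    T=np.linalg.inv(i['pose']); r,_=cv2.Rodrigues(T[:3,:3])
    p,_=cv2.projectPoints(np.array(P,float).reshape(-1,1,3),r,T[:3,3].copy(),K(i),i['D']); return p.reshape(-1,2)
def ray(i,uv):
    n=cv2.undistortPoints(np.array(uv,float).reshape(-1,1,2),K(i),i['D']).reshape(-1,2)
    d=np.c_[n,np.ones(len(n))]@i['pose'][:3,:3].T
    return i['pose'][:3,3],d
def onz(i,uv,z):
    o,d=ray(i,uv); return o+d*((z-o[2])/d[:,2])[:,None]
def tri(pairs): # [(info,uv)...]
    A=np.zeros((3,3));b=np.zeros(3)
    for i,uv in pairs:
        o,d=ray(i,[uv]); d=d[0]/np.linalg.norm(d[0]); M=np.eye(3)-np.outer(d,d); A+=M;b+=M@o
    return np.linalg.solve(A,b)
E
python3 - <<'E'
from h import *
b=cv2.imread("pics/scene0.png"); save(b,"s0a.png",(165,105,355,265),4); save(b,"s0b.png",(120,240,220,300),6)
b=cv2.imread("pics/side0.png"); save(b,"d0a.png",(150,120,350,280),4); save(b,"d0b.png",(200,300,390,384),4)
E
```

```text
(no output)
```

View pics/s0a.png

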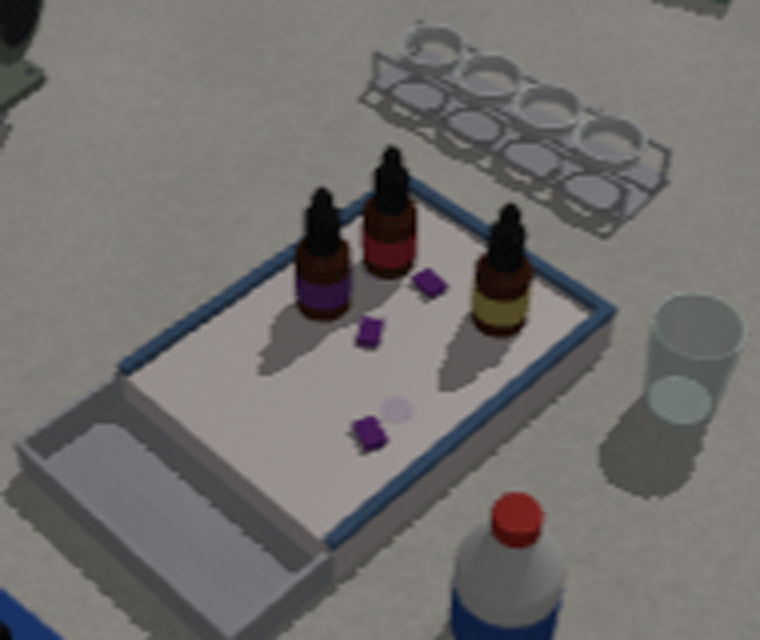

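View pics/d0a.png

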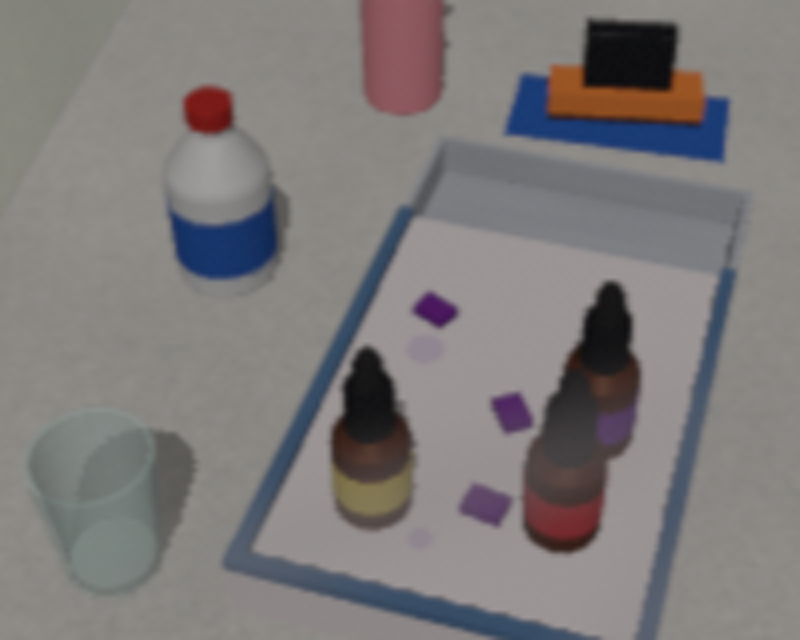

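View pics/d0b.png

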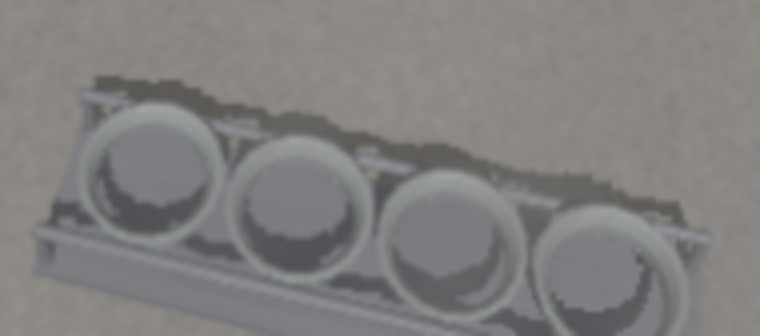

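View pics/s0b.png

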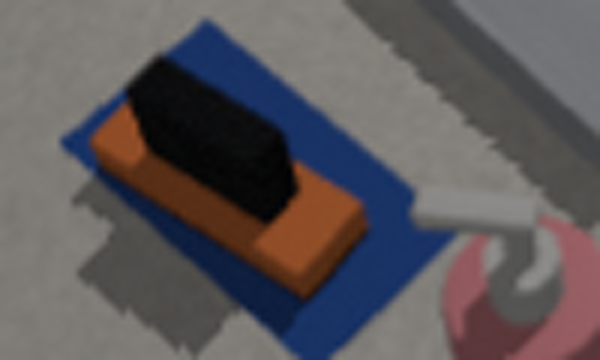

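```bash
cat > m0.py <<'E'
from h import *
S=viewer.camera_info("scene");D=viewer.camera_info("side")
def s(*p): return [(165+x/4,105+y/4) for x,y in p]
def d(*p): return [(150+x/4,120+y/4) for x,y in p]
print("plate scene rim outer top z43: corners", onz(S,s((412,178),(617,308),(330,545),(122,368)),43).round(0)[:,:2].tolist())
print("side", onz(D,d((230,560),(405,208),(735,268)),43).round(0)[:,:2].tolist())
print("surface edge z35 scene",onz(S,s((132,380),(325,540)),35).round(0)[:,:2].tolist(),"side",onz(D,d((415,213),(722,270)),35).round(0)[:,:2].tolist())
print("tray outer top scene",onz(S,s((18,448),(232,640)),35).round(0)[:,:2].tolist(),"side",onz(D,d((447,143),(748,195)),35).round(0)[:,:2].tolist())
print("chips scene",onz(S,s((430,283),(370,332),(370,434)),40).round(0)[:,:2].tolist(),"side",onz(D,d((486,504),(512,412),(436,309)),40).round(0)[:,:2].tolist())
# bottles: bulb tip both views
for n,a,b in (("violet",(322,195),(610,288)),("red",(392,152),(576,372)),("yellow",(510,210),(368,352))):
    print(n,tri([(S,s(a)[0]),(D,d(b)[0])]).round(0), onz(S,s(a),151).round(0),onz(D,d(b),151).round(0))
def d2(*p): return [(200+x/4,300+y/4) for x,y in p]
print("rings side", onz(D,d2((151,174),(299,209),(452,245),(611,283)),50).round(0)[:,:2].tolist(),"scene",onz(S,s((434,47),(492,77),(549,107),(611,140)),50).round(0)[:,:2].tolist())
def s2(*p): return [(120+x/6,240+y/6) for x,y in p]
print("mat scene",onz(S,s2((65,142),(207,20),(455,238)),0).round(0)[:,:2].tolist(),"side",onz(D,d((522,77),(507,133),(723,158),(727,98)),0).round(0)[:,:2].tolist())
print("grip top corners scene",onz(S,s2((127,92),(158,55),(282,128),(297,188)),75).round(0)[:,:2].tolist(),"side",onz(D,d((587,20),(675,28),(588,80),(672,88)),75).round(0)[:,:2].tolist())
print("block top corners scene",onz(S,s2((92,142),(367,215),(305,277)),25).round(0)[:,:2].tolist())
E
python3 m0.py
```

```text
plate scene rim outer top z43: corners [[488.0, 152.0], [701.0, 125.0], [657.0, -182.0], [439.0, -151.0]]
side [[691.0, 128.0], [650.0, -176.0], [427.0, -150.0]]
surface edge z35 scene [[447.0, -150.0], [648.0, -177.0]] side [[644.0, -181.0], [435.0, -155.0]]
tray outer top scene [[426.0, -246.0], [648.0, -273.0]] side [[634.0, -263.0], [417.0, -238.0]]
chips scene [[569.0, 63.0], [562.0, -8.0], [621.0, -88.0]] side [[562.0, 66.0], [556.0, -4.0], [614.0, -84.0]]
violet [509.  -1. 148.] [[514.  -4. 151.]] [[508.   1. 151.]]
red [523.  66. 150.] [[526.  66. 151.]] [[520.  65. 151.]]
yellow [627.  67. 149.] [[631.  65. 151.]] [[625.  68. 151.]]
rings side [[591.0, 297.0], [526.0, 302.0], [460.0, 307.0], [394.0, 313.0]] scene [[404.0, 305.0], [471.0, 300.0], [534.0, 295.0], [600.0, 289.0]]
mat scene [[434.0, -403.0], [436.0, -321.0], [604.0, -334.0]] side [[594.0, -407.0], [597.0, -329.0], [431.0, -325.0], [428.0, -405.0]]
grip top corners scene [[484.0, -391.0], [481.0, -371.0], [548.0, -365.0], [573.0, -381.0]] side [[545.0, -381.0], [478.0, -381.0], [538.0, -301.0], [477.0, -301.0]]
block top corners scene [[459.0, -402.0], [579.0, -357.0], [578.0, -392.0]]
```

Emit:
{"name": "step_arm", "arguments": {"series": [[1,0,0.03,0.06,-0.1],[1,0.03,0.08,0.075,-0.2],[1,0.06,0.13,0.075,-0.3],[1,0.09,0.18,0.075,-0.4],[1,0.12,0.23,0.075,-0.517],[1,0.15,0.28,0.075,-0.517],[1,0.18,0.33,0.075,-0.517],[1,0.21,0.38,0.075,-0.517],[1,0.24,0.43,0.075,-0.517],[1,0.27,0.48,0.075,-0.517]]}}

```text
time: 1.4
ee_pos: [513.3, -39.5, 260.2]
tcp_rot: [-0.288, 1.57, -1.94]
ft_force: [0.0, -1.4, 0.2]
finger_gap: 91.1
```

Emit:
{"name": "step_arm", "arguments": {"series": [[1,0.03,0.05,0,0],[1,0.05,0.07,0,0],[1,0.05,0.07,0,0],[1,0.05,0.07,0,0]]}}

```text
time: 1.9
ee_pos: [562.0, 28.1, 260.1]
tcp_rot: [-1.041, 1.569, -2.694]
ft_force: [-1.0, -0.5, 0.2]
finger_gap: 91.3
```

```bash
cat >> h.py <<'E'
def st():
    from scipy.spatial.transform import Rotation as R
    o=observe(); r=R.from_euler('xyz',o['tcp_rot']).as_matrix()
    print("t",round(o['time'],2),"tcp",o['ee_pos'].round(1),"jaw",round(np.degrees(np.arctan2(r[1,2],r[0,2])),2),"down",r[:,0].round(3),"gap",round(o['finger_gap'],1),"F",o['ft_force'].round(1),"j",o['joint_pos'].round(2)); return o
E
python3 - <<'E'
from h import *
st(); b,i=cap("wrist","w1.png",None,1.5); np.save("w1.npy",i['pose']); print(i['pose'].round(3))
E
```

```text
t 1.9 tcp [562.   28.1 260.1] jaw -94.67 down [-0.001 -0.001 -1.   ] gap 91.3 F [-1.  -0.5  0.2] j [ 0.03  0.26  1.46 -0.    1.42  1.68]
[[-8.10000e-02 -9.58000e-01 -2.74000e-01  6.40572e+02]
 [-9.97000e-01  7.80000e-02  2.30000e-02  2.16580e+01]
 [-1.00000e-03  2.75000e-01 -9.62000e-01  4.58554e+02]
 [ 0.00000e+00  0.00000e+00  0.00000e+00  1.00000e+00]]
```

View pics/w1.png

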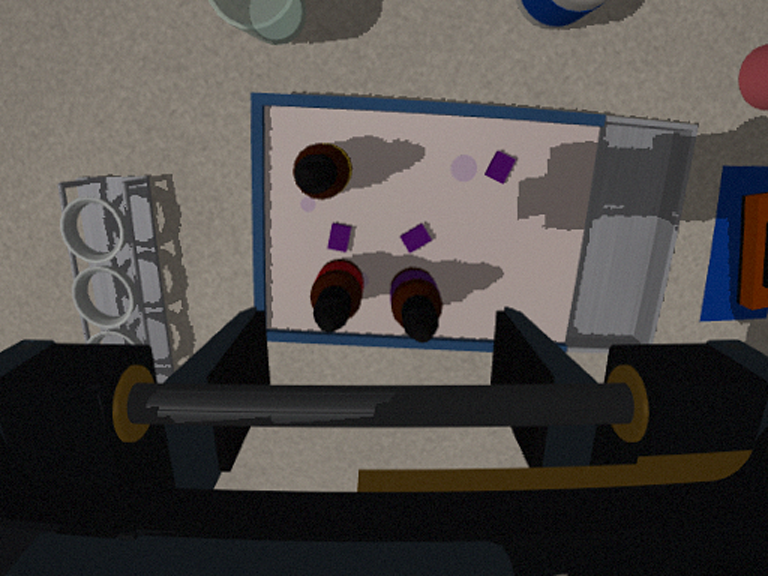

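Wrist view: exactly three bottles, yellow at (320,170), red at (335,300) and violet at (415,305), and three chips at (340,237), (416,237) and (501,167). The two pale spots are stains, and the rack rings are on the left.

```bash
cat > m1.py <<'E'
from h import *
W=dict(viewer.camera_info("wrist")); W['pose']=np.load("w1.npy")
def w(*p): return np.array(p)/1.5
f=lambda uv,z: onz(W,w(*uv),z).round(1)[:,:2].tolist()
print("rim outer z43 (+x+y),(+x-y),(-x+y)",f([(252,94),(605,115),(267,343)],43))
print("surface edges z35 at y-150: ",f([(602,127),(568,346)],35))
print("inner corner top z43",f([(266,105),(270,330)],43), "z35",f([(271,108),(274,330)],35))
print("rings z50",f([(93,230),(103,295)],50))
print("chips",f([(340,237),(416,237),(501,167)],42))
# bulb top z153 bottles
print("bulb top yellow,red,violet",f([(318,176),(330,319),(420,328)],153))
print("base z35..",f([(322,170),(338,287),(413,295)],75))
print("mat corners z0",f([(722,167),(702,320)],0))
E
python3 m1.py; python3 -c "
from h import *
b=cv2.imread('pics/w1.png');save(b,'w1a.png',(280,130,470,360),3);save(b,'w1b.png',(50,170,190,380),3)"
```

```text
rim outer z43 (+x+y),(+x-y),(-x+y) [[695.5, 127.6], [655.3, -177.4], [465.9, 147.7]]
surface edges z35 at y-150:  [[645.3, -178.7], [433.9, -152.6]]
inner corner top z43 [[685.3, 116.7], [479.3, 142.6]] z35 [[683.2, 114.4], [475.9, 140.9]]
rings z50 [[592.9, 293.1], [529.8, 298.8]]
chips [[564.8, 64.9], [559.1, -4.6], [616.3, -84.0]]
bulb top yellow,red,violet [[626.4, 63.5], [527.0, 66.6], [515.0, 3.5]]
base z35.. [[627.3, 70.4], [527.0, 67.8], [514.4, 3.2]]
mat corners z0 [[600.3, -325.9], [433.4, -321.2]]
```

View pics/w1a.png

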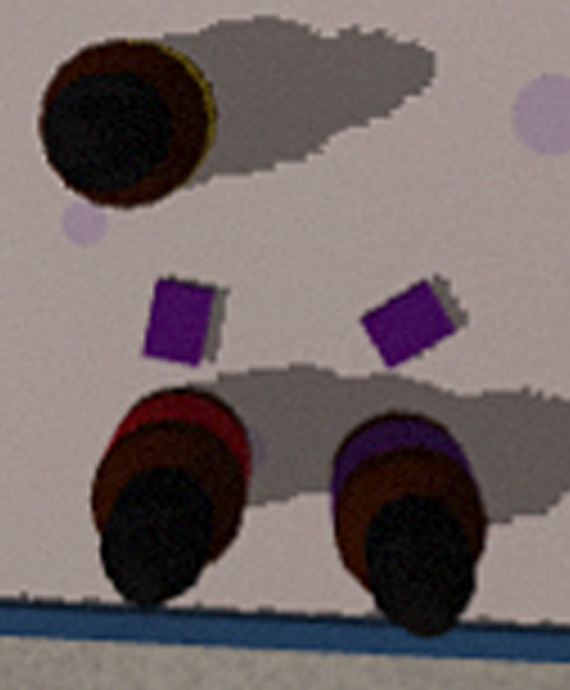

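View pics/w1b.png

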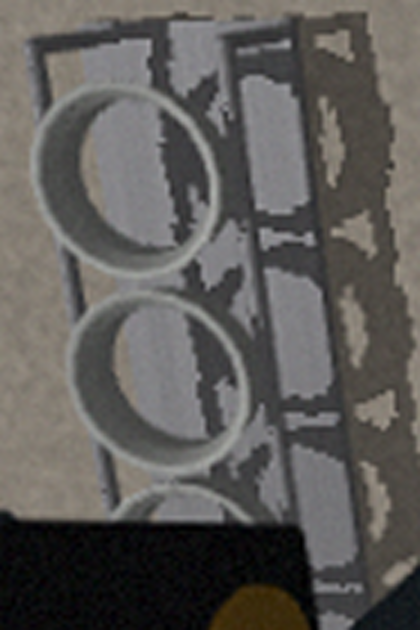

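Emit:
{"name": "step_arm", "arguments": {"series": [[0.3,0.032,0.02,-0.02,0],[0.3,0.065,0.038,-0.04,0],[0.3,0.065,0.038,-0.06,0],[0.3,0.065,0.038,-0.06,0]]}}

```text
time: 2.45
ee_pos: [626.2, 65.5, 198.8]
tcp_rot: [-1.328, 1.566, -2.981]
ft_force: [0.0, -0.0, -0.4]
finger_gap: 59.6
```

```bash
python3 - <<'E'
from h import *
st(); b,i=cap("wrist","w2.png",None,1.5); np.save("w2.npy",i['pose'])
# overlay: predicted silhouette circles for (627,66)
E
```

```text
t 2.45 tcp [626.2  65.5 198.8] jaw -94.73 down [-0.004 -0.001 -1.   ] gap 59.6 F [ 0.  -0.  -0.4] j [ 0.09  0.4   1.4  -0.    1.34  1.74]
```

View pics/w2.png

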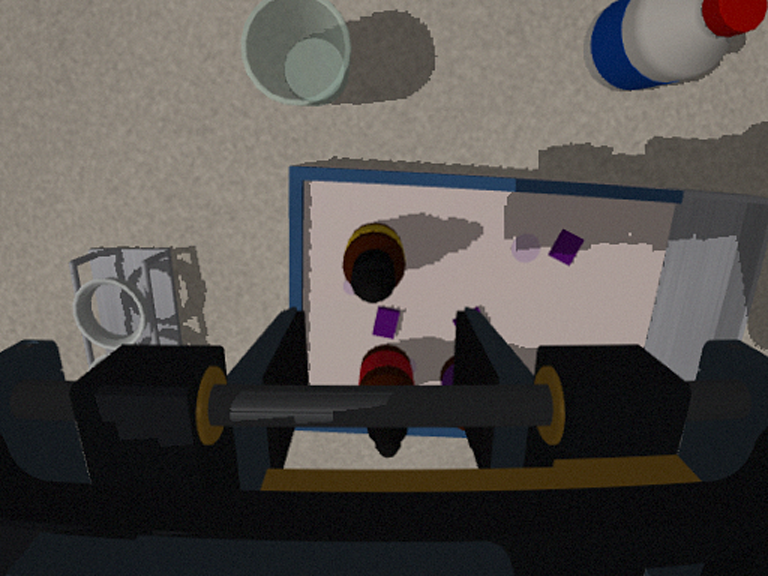

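```bash
cat >> h.py <<'E'
def circ(c,r,z,n=60):
    a=np.linspace(0,2*np.pi,n); return np.c_[c[0]+r*np.cos(a),c[1]+r*np.sin(a),np.full(n,z)]
def overlay(b,i,curves,crop,k):
    x0,y0,x1,y1=crop; o=cv2.resize(b[y0:y1,x0:x1],None,fx=k,fy=k,interpolation=cv2.INTER_CUBIC)
    for P,col in curves:
        p=(proj(i,P)-[x0,y0])*k+(k-1)/2; cv2.polylines(o,[p.round().astype(int).reshape(-1,1,2)],False,col,1)
    return o
def bot_curves(c,z0,col=(0,255,0)):
    return [(circ(c,r,z0+h),col) for r,h in ((22,0),(22,56),(14,64),(14,94),(9,116))]
E
python3 - <<'E'
from h import *
i=viewer.camera_info("wrist"); i['pose']=np.load("w2.npy")
b=cv2.resize(cv2.imread("pics/w2.png"),(512,384),interpolation=cv2.INTER_AREA)
cv=bot_curves((626,66),35)+[(circ((593,293),28,50),(0,255,255))]
cv2.imwrite("pics/w2o.png",overlay(b,i,cv,(215,130,290,215),7))
cv2.imwrite("pics/w2r.png",overlay(b,i,cv,(45,160,125,235),7))
E
```

```text
(no output)
```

View pics/w2o.png

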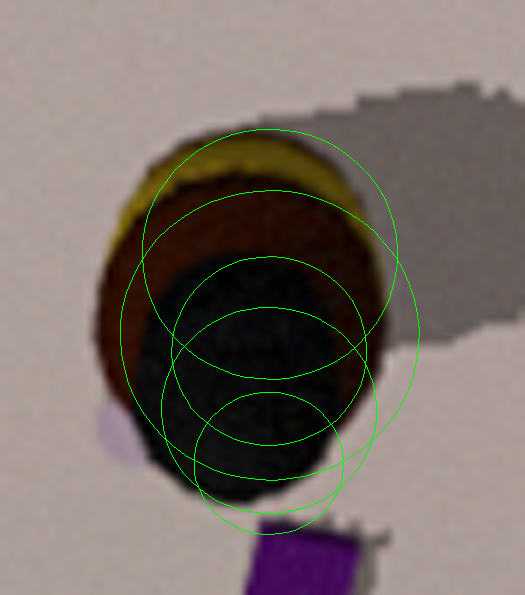

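View pics/w2r.png

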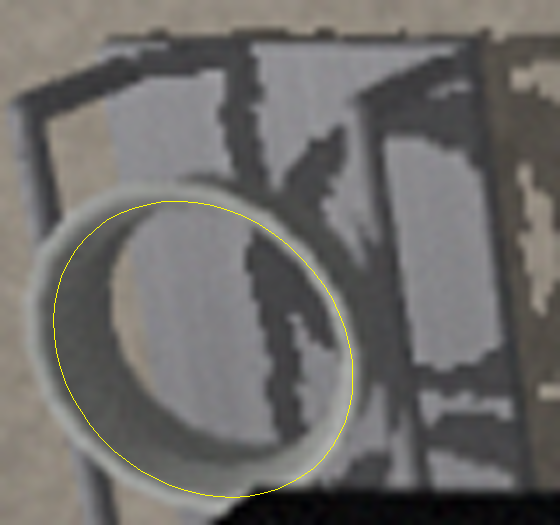

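Emit:
{"name": "step_arm", "arguments": {"series": [[0.3,0.001,0.004,0,0],[0.3,0.001,0.004,-0.03,0],[0.3,0.001,0.004,-0.06,0],[0.3,0.001,0.004,-0.085,0],[0.3,0.001,0.004,-0.099,0],[0.3,0.001,0.004,-0.099,0],[0.3,0.001,0.004,-0.099,0]]}}

```text
time: 3.38
ee_pos: [629.7, 70.8, 102.8]
tcp_rot: [1.725, 1.568, 0.073]
ft_force: [0.3, 0.3, -0.0]
finger_gap: 59.4
```

```bash
python3 - <<'E'
from h import *
st(); b,i=cap("wrist","w3.png",None,1.5); np.save("w3.npy",i['pose']); cap("side","d3.png",(150,120,350,280),4)
E
```

```text
t 3.38 tcp [629.7  70.8 102.8] jaw -94.66 down [ 0.003  0.    -1.   ] gap 59.4 F [ 0.3  0.3 -0. ] j [ 0.09  0.47  1.55 -0.    1.13  1.75]
```

View pics/w3.png

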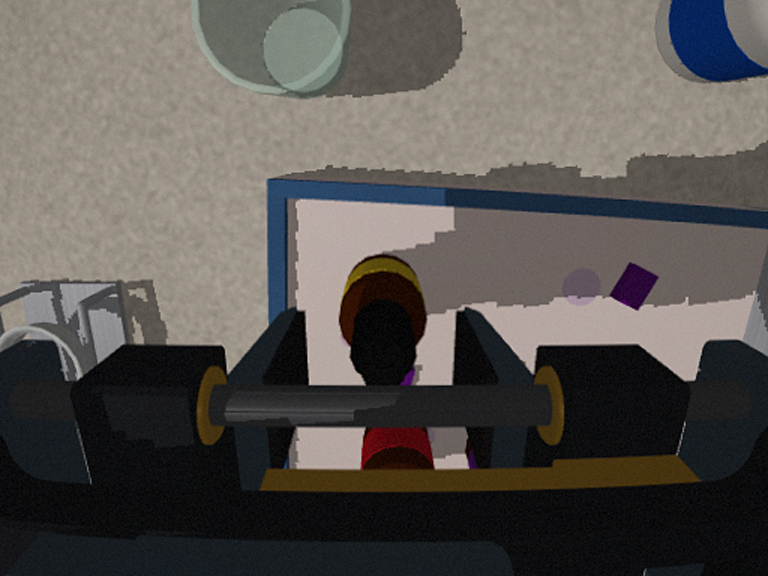

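View pics/d3.png

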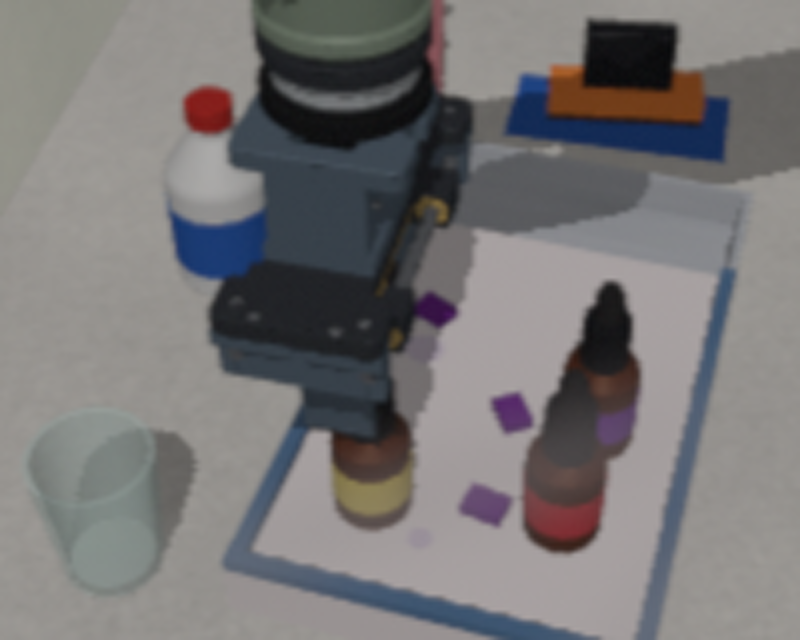

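```bash
python3 - <<'E'
from h import *
i=viewer.camera_info("wrist"); i['pose']=np.load("w3.npy")
b=cv2.resize(cv2.imread("pics/w3.png"),(512,384),interpolation=cv2.INTER_AREA)
cv=bot_curves((627,70),35)
cv2.imwrite("pics/w3o.png",overlay(b,i,cv,(210,160,300,270),6))
E
```

```text
(no output)
```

View pics/w3o.png

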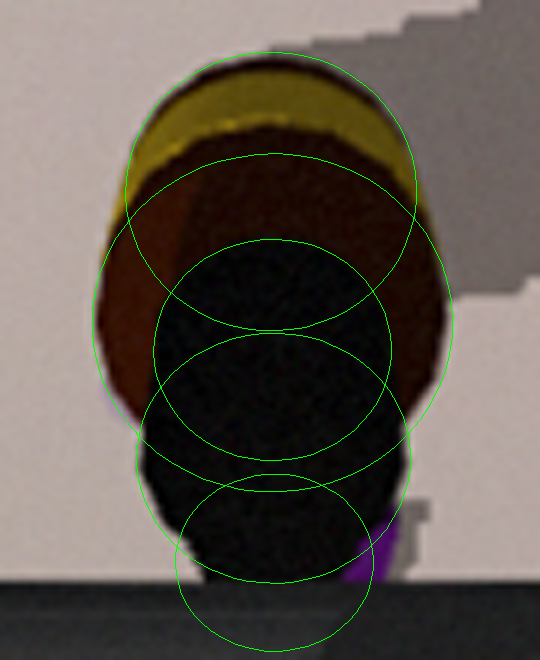

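Emit:
{"name": "step_arm", "arguments": {"series": [[0.3,-0.002,-0.001,-0.002,0],[-1,-0.002,-0.001,-0.002,0],[-1,-0.002,-0.001,-0.002,0],[-1,-0.002,-0.001,-0.002,0],[-1,-0.002,-0.001,-0.002,0],[-1,-0.002,-0.001,-0.002,0]], "squeeze": 25}}

```text
time: 4.22
ee_pos: [627.6, 69.9, 100.8]
tcp_rot: [1.749, 1.568, 0.097]
ft_force: [-1.8, 0.9, 6.0]
finger_gap: 16.6
```

```bash
python3 - <<'E'
from h import *
st(); b,i=cap("wrist","w4.png",None,1.5); cap("side","d4.png",(200,170,300,270),6); cap("scene","s4.png",(200,100,330,220),6)
E
```

```text
t 4.22 tcp [627.6  69.9 100.8] jaw -94.66 down [ 0.002  0.    -1.   ] gap 16.6 F [-1.8  0.9  6. ] j [0.09 0.47 1.55 0.   1.12 1.74]
```

View pics/w4.png

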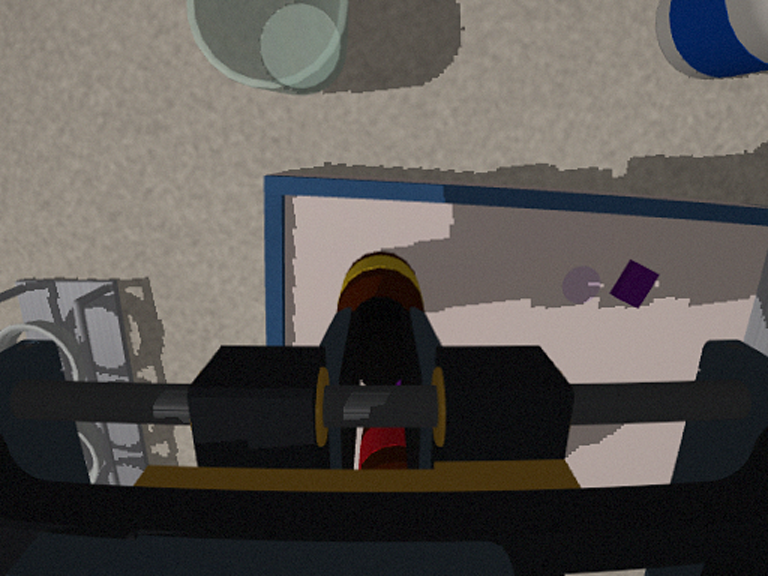

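View pics/d4.png

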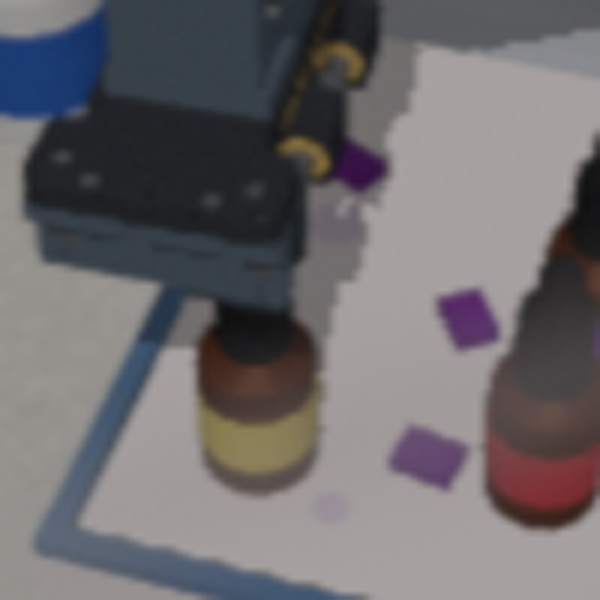

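View pics/s4.png

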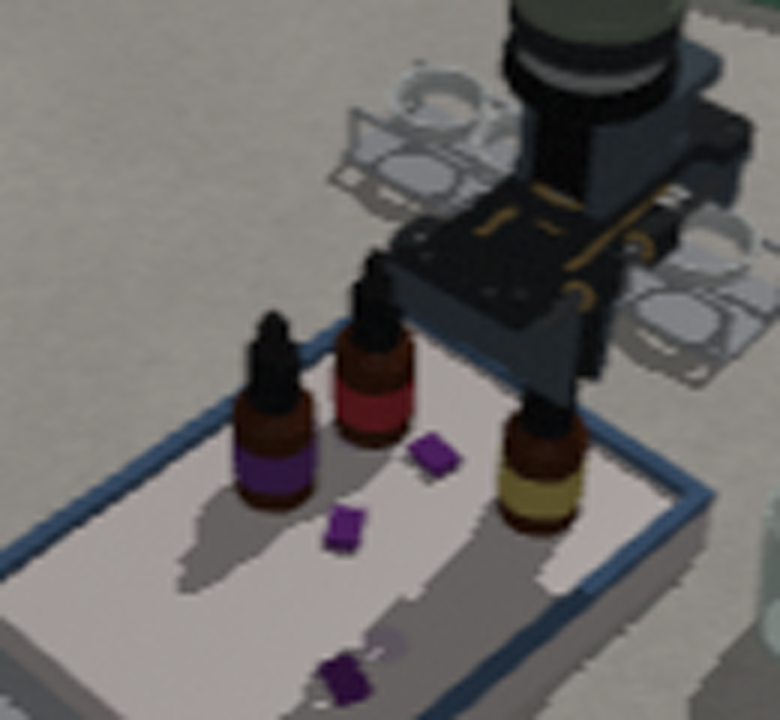

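```bash
python3 - <<'E'
from h import *
i=viewer.camera_info("wrist"); o=observe(); t=o['ee_pos']
for dz in (0,19,40): print(dz,(proj(i,[t+[0,0,dz]])*1.5).round())
jd=np.array([np.cos(np.radians(-94.66)),np.sin(np.radians(-94.66)),0])
for w in (-22,-8,8,22): print(w,(proj(i,[t+jd*w,t+jd*w+[0,0,19],t+jd*w+[16,0,0],t+jd*w+[16,0,37]])*1.5).round().tolist())
b=cv2.imread("pics/w4.png"); save(b,"w4a.png",(280,220,480,490),2.2)
print(o['wrist_torque'])
E
```

```text
0 [[380. 325.]]
19 [[380. 342.]]
40 [[380. 364.]]
-22 [[333.0, 325.0], [328.0, 341.0], [329.0, 292.0], [318.0, 321.0]]
-8 [[363.0, 325.0], [361.0, 342.0], [360.0, 292.0], [355.0, 321.0]]
8 [[398.0, 325.0], [399.0, 342.0], [395.0, 292.0], [398.0, 322.0]]
22 [[428.0, 325.0], [432.0, 342.0], [426.0, 292.0], [435.0, 322.0]]
[-0.00558822  0.18716385 -0.02239886]
```

View pics/w4a.png

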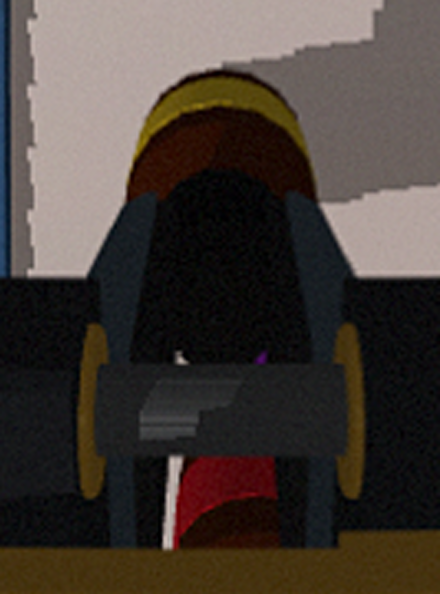

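Emit:
{"name": "step_arm", "arguments": {"series": [[-1,0,0,0,0],[-1,0,0,0.01,0],[-1,0,0,0.03,0],[-1,0,0,0.03,0]]}}

```text
time: 4.88
ee_pos: [627.9, 69.8, 131.0]
tcp_rot: [1.704, 1.567, 0.052]
ft_force: [0.1, -0.1, -2.3]
finger_gap: 16.0
```

```bash
python3 - <<'E'
from h import *
st(); b,i=cap("wrist","w5.png",None,1.5); cap("side","d5.png",(200,160,300,260),6)
E
```

```text
t 4.88 tcp [627.9  69.8 131. ] jaw -94.65 down [ 0.004  0.    -1.   ] gap 16.0 F [ 0.1 -0.1 -2.3] j [ 0.09  0.44  1.51 -0.    1.18  1.74]
```

View pics/w5.png

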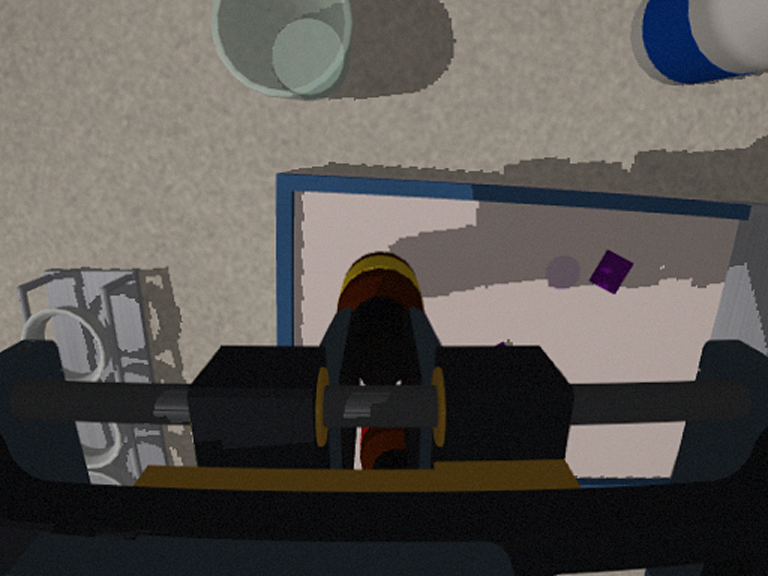

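View pics/d5.png

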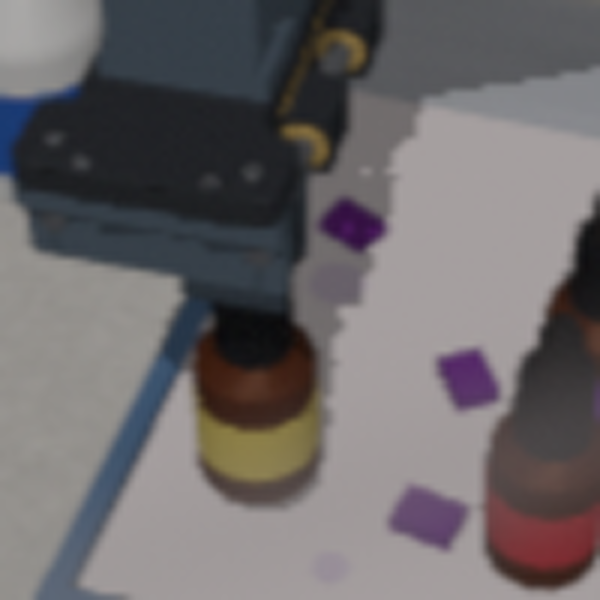

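```bash
python3 - <<'E'
from h import *
i=viewer.camera_info("wrist");
b=cv2.resize(cv2.imread("pics/w5.png"),(512,384),interpolation=cv2.INTER_AREA)
cv=bot_curves((627,70),65)
cv2.imwrite("pics/w5o.png",overlay(b,i,cv,(210,160,300,270),6))
E
```

View pics/w5o.png

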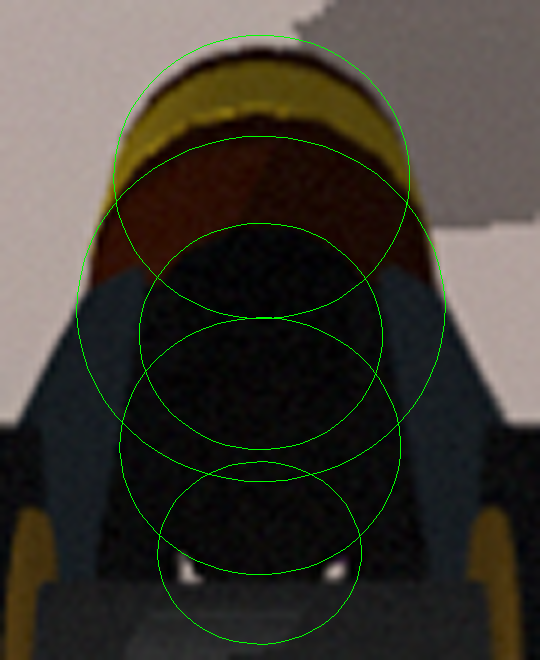

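```bash
python3 - <<'E'
from h import *
st(); i=viewer.camera_info("wrist"); print(i['pose'][:3,3]); print(np.load("w3.npy")[:3,3])
b,i=cap("wrist","w6.png",None,1)
st(); print(viewer.camera_info("wrist")['pose'][:3,3])
cv=bot_curves((627,70),65)
for name,z in (("a",60),("b",55)):
  cv2.imwrite(f"pics/w6{name}.png",overlay(b,i,bot_curves((627,70),z),(210,160,300,270),5))
E
```

```text
t 4.97 tcp [626.4  69.7 129. ] jaw -94.65 down [-0.001 -0.    -1.   ] gap 16.8 F [ 0.4 -0.5 -1. ] j [ 0.09  0.44  1.52 -0.    1.18  1.74]
[704.88167526  63.22111758 327.47424397]
[707.52215536  64.25036529 301.62400575]
t 5.03 tcp [626.1  69.7 128.5] jaw -94.65 down [-0.002 -0.    -1.   ] gap 16.3 F [ 0.2  0.1 -0.9] j [ 0.09  0.44  1.52 -0.    1.18  1.74]
[704.77235545  63.2104474  326.96909379]
```

View pics/w6a.png

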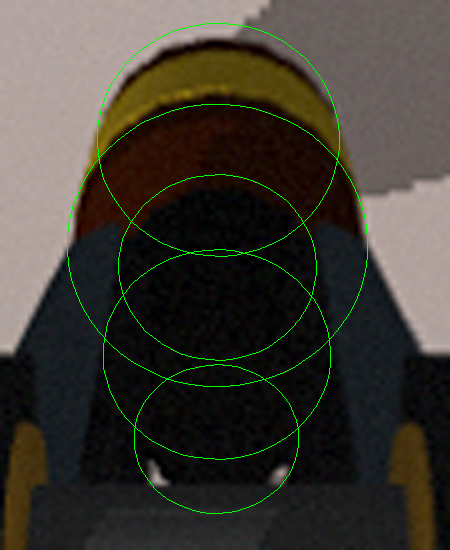

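View pics/w6b.png

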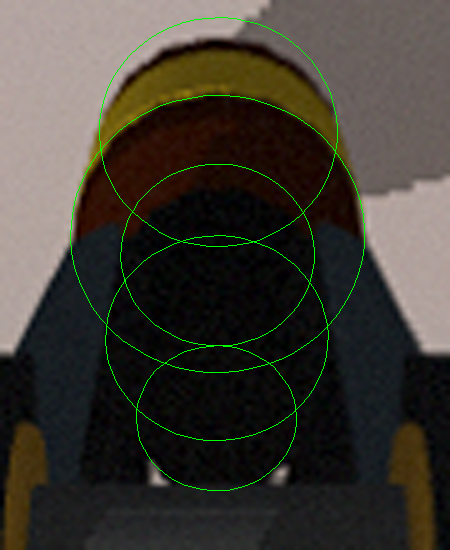

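```bash
python3 - <<'E'
from h import *
for n in ("w3","w4","w5","w6"):
    b=cv2.imread(f"pics/{n}.png"); 
    if b.shape[1]==768: b=cv2.resize(b,(512,384),interpolation=cv2.INTER_AREA)
    g=b.max(2).astype(float)
    out=[]
    for r in range(176,206,4):
        row=g[r,190:330]; thr=80
        d=np.where(row<thr)[0]; c=np.where(row[:64]>110)[0]
        out.append((r, 190+c.max() if len(c) else None))
    col=g[150:200,254]; out.append(('top',[round(v) for v in col[14:30]]))
    print(n,out)
E
python3 -c "
import cv2,numpy as np
a=[cv2.resize(cv2.imread(f'pics/{n}.png'),(512,384),interpolation=cv2.INTER_AREA)[155:235,205:305] for n in ('w3','w4','w6')]
cv2.imwrite('pics/cmp.png',cv2.resize(np.hstack(a),None,fx=2.6,fy=4,interpolation=cv2.INTER_CUBIC))"
```

```text
w3 [(176, np.int64(237)), (180, np.int64(249)), (184, np.int64(239)), (188, np.int64(233)), (192, np.int64(231)), (196, np.int64(229)), (200, np.int64(227)), (204, np.int64(226)), ('top', [183, 183, 181, 174, 145, 82, 20, 36, 74, 91, 90, 89, 88, 84, 90, 104])]
w4 [(176, np.int64(234)), (180, np.int64(240)), (184, np.int64(235)), (188, np.int64(231)), (192, np.int64(228)), (196, np.int64(226)), (200, np.int64(225)), (204, np.int64(224)), ('top', [175, 145, 106, 71, 24, 31, 68, 87, 86, 87, 86, 82, 90, 108, 81, 32])]
w5 [(176, np.int64(234)), (180, np.int64(231)), (184, np.int64(235)), (188, np.int64(231)), (192, np.int64(228)), (196, np.int64(226)), (200, np.int64(225)), (204, np.int64(224)), ('top', [179, 178, 179, 131, 36, 17, 64, 85, 83, 84, 87, 87, 87, 106, 86, 35])]
w6 [(176, np.int64(234)), (180, np.int64(240)), (184, np.int64(235)), (188, np.int64(231)), (192, np.int64(228)), (196, np.int64(226)), (200, np.int64(225)), (204, np.int64(224)), ('top', [178, 177, 183, 126, 19, 21, 68, 86, 85, 84, 83, 84, 86, 117, 87, 29])]
```

View pics/cmp.png

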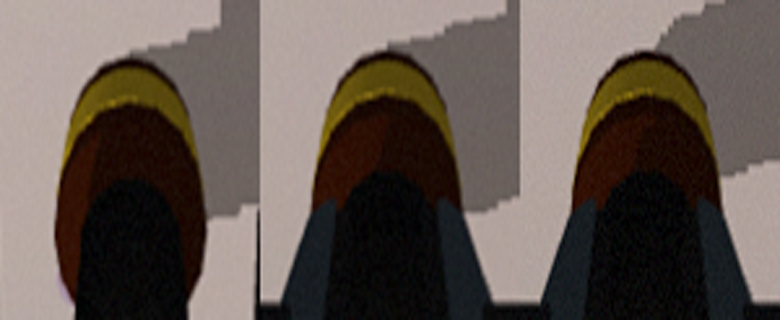

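Emit:
{"name": "step_arm", "arguments": {"series": [[-1,0,0,0.03,0],[-1,-0.005,0.05,0.03,0],[-1,-0.015,0.1,0.03,0],[-1,-0.025,0.15,0.03,0],[-1,-0.033,0.2,0.03,0],[-1,-0.033,0.225,0.02,0],[-1,-0.033,0.225,0.01,0],[-1,-0.033,0.225,0.01,0],[-1,-0.033,0.225,0.01,0]]}}

```text
time: 6.15
ee_pos: [594.2, 293.2, 139.2]
tcp_rot: [-0.224, 1.57, -1.878]
ft_force: [0.4, -0.1, -0.9]
finger_gap: 16.3
```

```bash
python3 - <<'E'
from h import *
st(); b,i=cap("wrist","w7.png",None,1.5); np.save("w7.npy",i['pose']);cap("side","d7.png",(190,260,390,384),4);cap("scene","s7.png",(220,70,360,180),5)
E
```

```text
t 6.15 tcp [594.2 293.2 139.2] jaw -94.75 down [-0.    -0.001 -1.   ] gap 16.3 F [ 0.4 -0.1 -0.9] j [ 0.44  0.49  1.42 -0.    1.24  2.1 ]
```

View pics/w7.png

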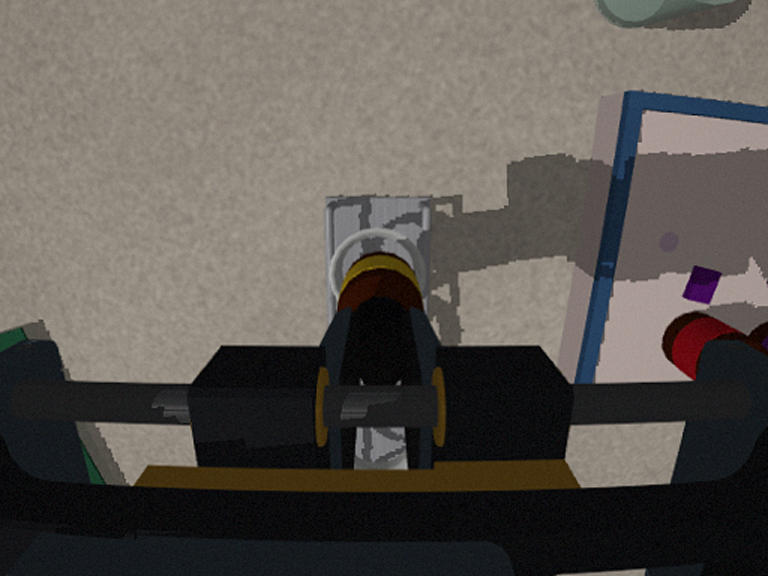

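View pics/d7.png

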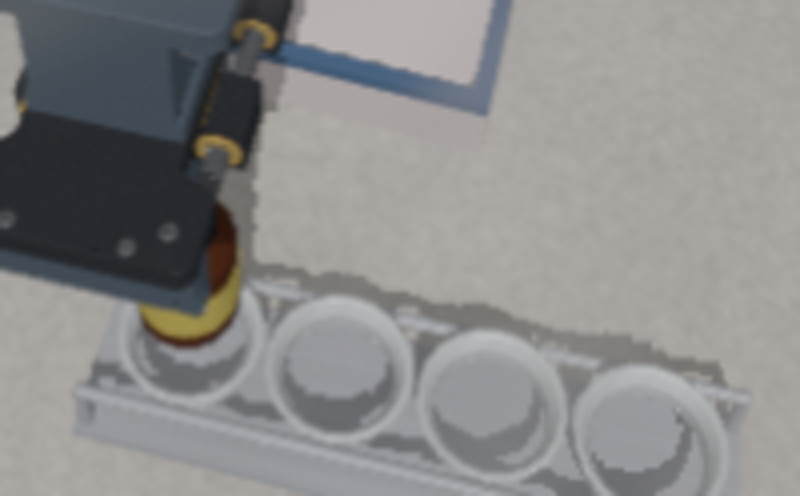

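View pics/s7.png

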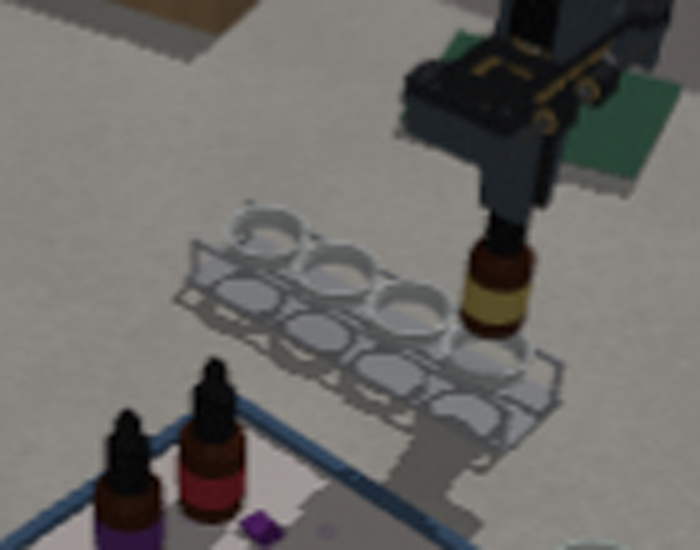

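```bash
python3 - <<'E'
from h import *
i=viewer.camera_info("wrist"); i['pose']=np.load("w7.npy")
b=cv2.resize(cv2.imread("pics/w7.png"),(512,384),interpolation=cv2.INTER_AREA)
cv=bot_curves((593,293.3),75)+[(circ((593.5,294.5),28,50),(0,255,255)),(circ((593.5,294.5),31,50),(0,128,255))]
cv2.imwrite("pics/w7o.png",overlay(b,i,cv,(205,140,305,240),6))
E
```

```text
(no output)
```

View pics/w7o.png

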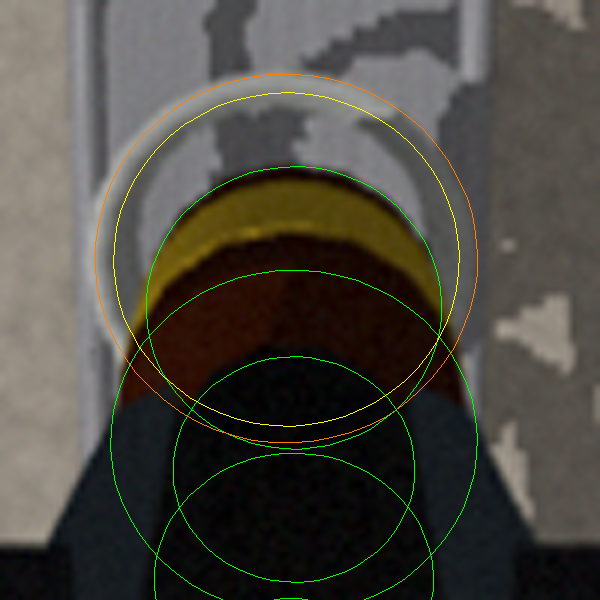

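Emit:
{"name": "step_arm", "arguments": {"series": [[-1,0.001,0.001,0,0],[-1,0.001,0.001,-0.015,0],[-1,0.001,0.001,-0.025,0],[-1,0.001,0.001,-0.035,0],[-1,0.001,0.001,-0.04,0],[-1,0.001,0.001,-0.045,0],[-1,0.001,0.001,-0.045,0]]}}

```text
time: 7.18
ee_pos: [594.6, 295.7, 94.1]
tcp_rot: [-0.879, 1.57, -2.531]
ft_force: [-0.7, -0.4, -1.8]
finger_gap: 16.3
```

Emit:
{"name": "step_arm", "arguments": {"series": [[-1,0,0,-0.008,0],[-1,0,0,-0.014,0],[-1,0,0,-0.019,0],[-1,0,0,-0.022,0],[-1,0,0,-0.022,0]]}}

```text
time: 7.8
ee_pos: [594.8, 295.8, 72.3]
tcp_rot: [1.115, 1.571, -0.537]
ft_force: [0.1, 0.1, -1.0]
finger_gap: 16.3
```

```bash
python3 - <<'E'
from h import *
st(); cap("side","d8.png",(190,260,390,384),4);cap("scene","s8.png",(220,70,360,180),5)
E
```

```text
t 7.8 tcp [594.8 295.8  72.3] jaw -94.65 down [ 0. -0. -1.] gap 16.3 F [ 0.1  0.1 -1. ] j [ 0.44  0.54  1.5  -0.    1.1   2.1 ]
```

View pics/s8.png

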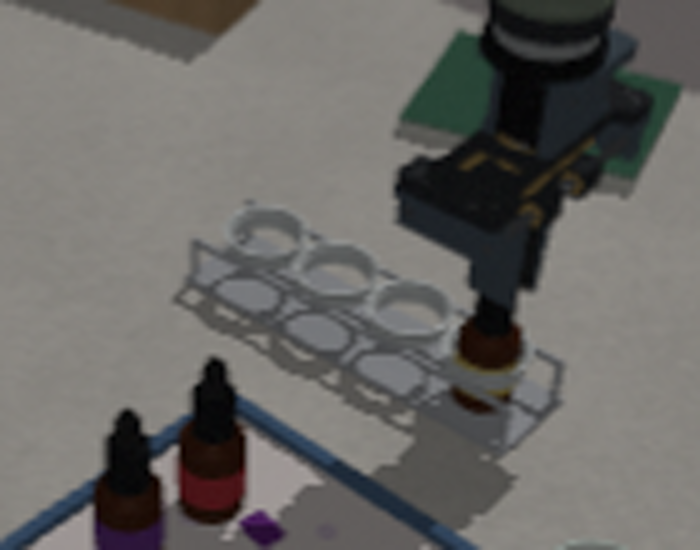

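Emit:
{"name": "step_arm", "arguments": {"series": [[-1,0,0,-0.001,0],[-1,0,0,-0.001,0],[0.3,0,0,-0.001,0],[0.3,0,0,-0.001,0],[0.3,0,0,-0.001,0],[0.3,0,0,0.03,0],[0.3,0,0,0.07,0],[0.3,0,0,0.11,0],[0.3,0,0,0.11,0]]}}

```text
time: 9.02
ee_pos: [596.7, 296.6, 186.4]
tcp_rot: [2.086, 1.563, 0.434]
ft_force: [-0.2, -0.3, -1.6]
finger_gap: 59.1
```

```bash
python3 - <<'E'
from h import *
st(); cap("side","d9.png",(190,260,390,384),4);cap("scene","s9.png",(220,70,360,180),5)
E
```

```text
t 9.03 tcp [596.7 296.6 186.4] jaw -94.65 down [ 0.007  0.003 -1.   ] gap 59.1 F [-0.2 -0.3 -1.6] j [ 0.44  0.46  1.34 -0.    1.33  2.1 ]
```

View pics/s9.png

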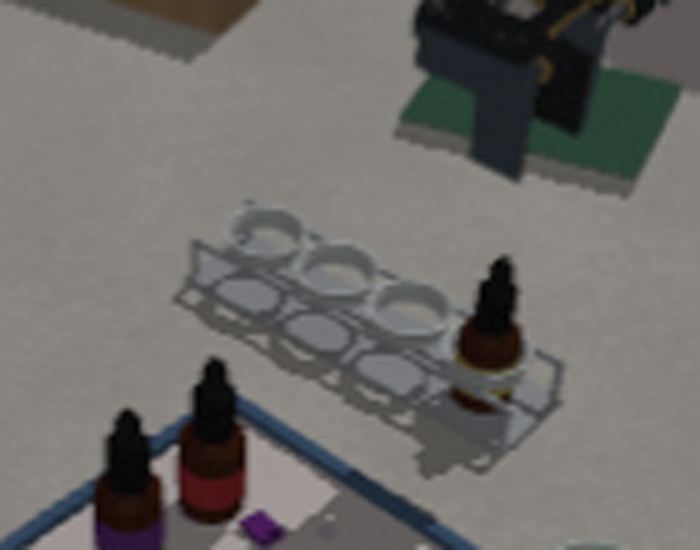

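View pics/d9.png

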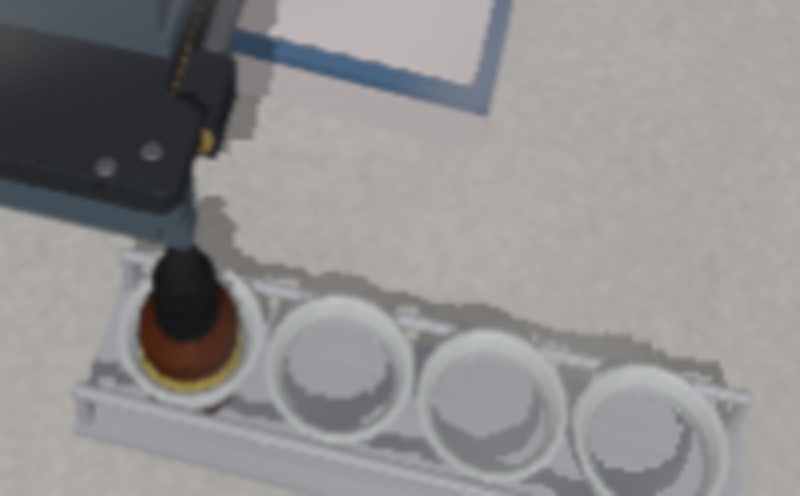

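Emit:
{"name": "step_arm", "arguments": {"series": [[0.3,-0.015,-0.05,0.019,0],[0.3,-0.03,-0.1,0.019,0],[0.3,-0.05,-0.15,0.019,0],[0.3,-0.065,-0.2,0.019,0],[0.3,-0.069,-0.228,0.01,0],[0.3,-0.069,-0.228,0,0],[0.3,-0.069,-0.228,0,0],[0.3,-0.069,-0.228,0,0]]}}

```text
time: 10.12
ee_pos: [525.9, 68.8, 181.9]
tcp_rot: [-1.773, 1.57, 2.859]
ft_force: [-0.6, 0.0, 0.3]
finger_gap: 59.2
```

```bash
python3 - <<'E'
from h import *
st(); b,i=cap("wrist","w10.png",None,1.5); np.save("w10.npy",i['pose'])
cv=bot_curves((526,68),35)+bot_curves((514,3),35)
cv2.imwrite("pics/w10o.png",overlay(b,i,cv,(190,150,350,280),5))
E
```

```text
t 10.12 tcp [525.9  68.8 181.9] jaw -94.57 down [-0.001  0.    -1.   ] gap 59.2 F [-0.6  0.   0.3] j [0.11 0.25 1.67 0.   1.22 1.76]
```

View pics/w10o.png

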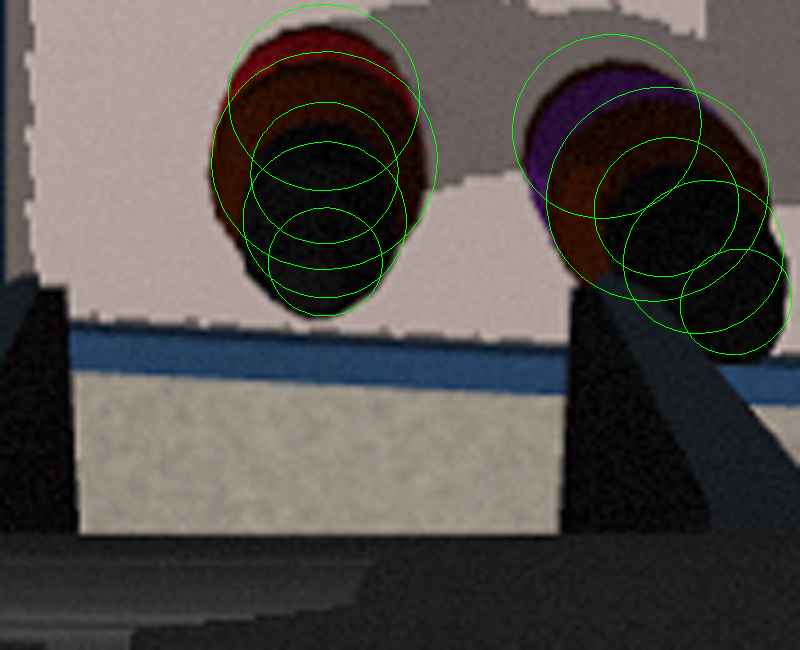

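Emit:
{"name": "step_arm", "arguments": {"series": [[0.3,-0.002,0.001,-0.03,0],[0.3,-0.002,0.001,-0.06,0],[0.3,-0.002,0.001,-0.075,0],[0.3,-0.002,0.001,-0.081,0],[0.3,-0.002,0.001,-0.081,0],[0.3,-0.002,0.001,-0.081,0]]}}

```text
time: 10.92
ee_pos: [524.6, 68.9, 102.3]
tcp_rot: [1.724, 1.569, 0.072]
ft_force: [0.6, 0.0, -0.5]
finger_gap: 59.2
```

```bash
python3 - <<'E'
from h import *
st(); b,i=cap("wrist","w11.png",None,1.5); np.save("w11.npy",i['pose'])
cv=bot_curves((524,69),35)
cv2.imwrite("pics/w11o.png",overlay(b,i,cv,(200,160,300,270),5))
E
```

```text
t 10.93 tcp [524.6  68.9 102.3] jaw -94.65 down [ 0.002  0.    -1.   ] gap 59.2 F [ 0.6  0.  -0.5] j [ 0.11  0.32  1.8  -0.    1.03  1.76]
```

View pics/w11o.png

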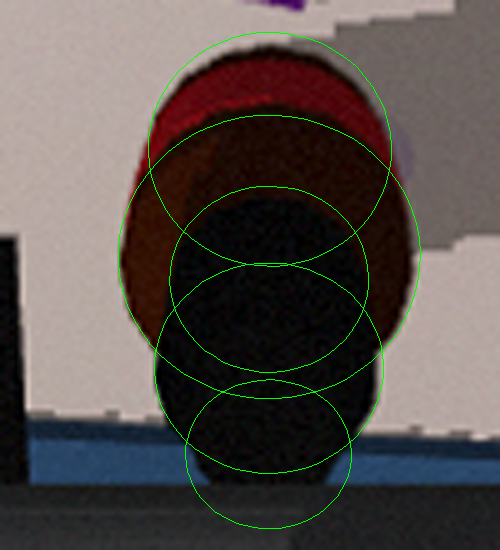

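Emit:
{"name": "step_arm", "arguments": {"series": [[-1,0,0,0,0],[-1,0,0,0,0],[-1,0,0,0,0],[-1,0,0,0,0],[-1,0,0,0,0],[-1,0,0,0.02,0],[-1,0,0,0.06,0],[-1,0,0,0.06,0],[-1,0,0,0.06,0]], "squeeze": 25}}

```text
time: 12.1
ee_pos: [523.0, 68.6, 160.5]
tcp_rot: [-1.326, 1.569, -2.978]
ft_force: [0.5, 0.1, -1.7]
finger_gap: 16.3
```

```bash
python3 - <<'E'
from h import *
o=st(); b,i=cap("wrist","w12.png",None,1.5)
z=o['ee_pos'][2]-100.4+35
cv=bot_curves((523,69),z)
cv2.imwrite("pics/w12o.png",overlay(b,i,cv,(200,150,300,260),5))
E
```

```text
t 12.1 tcp [523.   68.6 160.5] jaw -94.65 down [-0.002 -0.    -1.   ] gap 16.3 F [ 0.5  0.1 -1.7] j [ 0.11  0.26  1.71 -0.    1.17  1.76]
```

View pics/w12o.png

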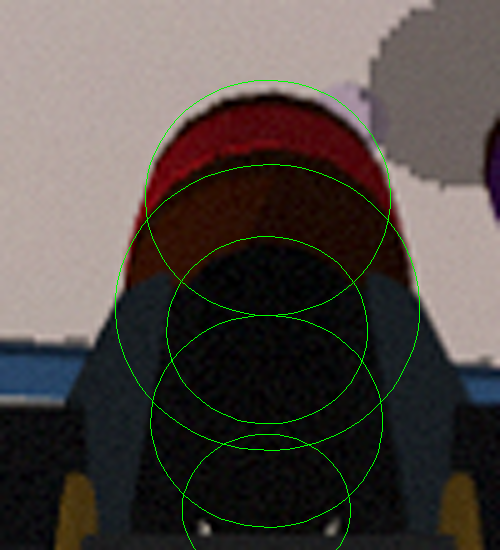

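Emit:
{"name": "step_arm", "arguments": {"series": [[-1,0.002,0.05,0,0],[-1,0.003,0.1,0,0],[-1,0.004,0.15,0,0],[-1,0.005,0.2,0,0],[-1,0.005,0.231,-0.01,0],[-1,0.005,0.231,-0.025,0],[-1,0.005,0.231,-0.025,0],[-1,0.005,0.231,-0.025,0]]}}

```text
time: 13.15
ee_pos: [528.8, 298.5, 136.2]
tcp_rot: [-0.603, 1.57, -2.256]
ft_force: [-0.5, 0.3, 0.0]
finger_gap: 16.4
```

```bash
python3 - <<'E'
from h import *
o=st(); b,i=cap("wrist","w13.png",None,1.5); p=o['ee_pos']
cv=bot_curves((p[0]-.5,p[1]+.3),p[2]-65)+[(circ((528,300),28,50),(0,255,255)),(circ((528,300),31,50),(0,128,255)),(circ((593.5,294.5),31,50),(0,128,255))]
cv2.imwrite("pics/w13o.png",overlay(b,i,cv,(195,90,315,240),4.0 and 4))
cap("side","d13.png",(190,260,390,384),4)
E
```

```text
t 13.15 tcp [528.8 298.5 136.2] jaw -94.73 down [-0.001 -0.001 -1.   ] gap 16.4 F [-0.5  0.3  0. ] j [ 0.5   0.4   1.56 -0.    1.18  2.15]
```

View pics/w13o.png

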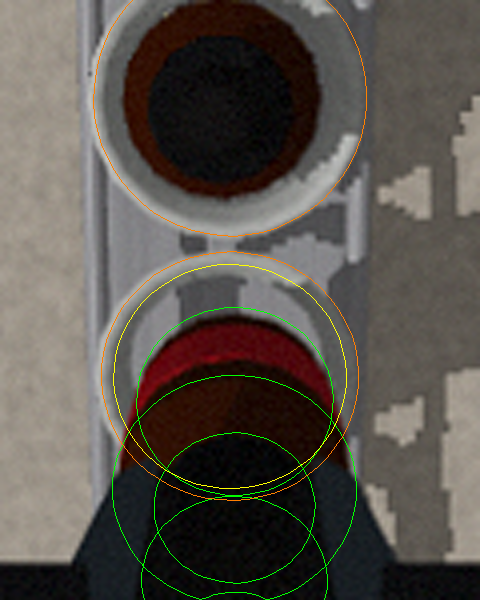

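View pics/d13.png

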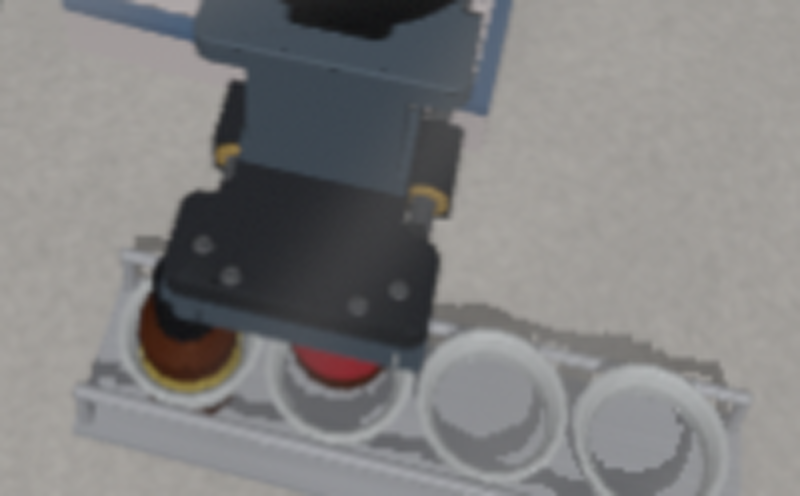

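Emit:
{"name": "step_arm", "arguments": {"series": [[-1,0,0.001,0,0],[-1,0,0.001,-0.015,0],[-1,0,0.001,-0.025,0],[-1,0,0.001,-0.035,0],[-1,0,0.001,-0.042,0],[-1,0,0.001,-0.05,0],[-1,0,0.001,-0.056,0],[-1,0,0.001,-0.061,0],[-1,0,0.001,-0.064,0],[-1,0,0.001,-0.064,0]]}}

```text
time: 14.5
ee_pos: [528.9, 300.8, 72.5]
tcp_rot: [1.978, 1.57, 0.326]
ft_force: [-0.1, 0.1, -1.4]
finger_gap: 16.7
```

Emit:
{"name": "step_arm", "arguments": {"series": [[-1,0,0,-0.001,0],[0.3,0,0,-0.001,0],[0.3,0,0,-0.001,0],[0.3,0,0,-0.001,0],[0.3,0,0,0.03,0],[0.3,0,0,0.07,0],[0.3,0,0,0.11,0],[0.3,0,0,0.11,0]]}}

```text
time: 15.5
ee_pos: [530.6, 301.8, 185.9]
tcp_rot: [2.148, 1.563, 0.496]
ft_force: [0.2, -0.1, -0.7]
finger_gap: 59.1
```

```bash
python3 - <<'E'
from h import *
st(); cap("side","d14.png",(190,260,390,384),4);b,i=cap("wrist","w14.png",None,1.5)
E
```

```text
t 15.5 tcp [530.6 301.8 185.9] jaw -94.65 down [ 0.007  0.004 -1.   ] gap 59.1 F [ 0.2 -0.1 -0.7] j [ 0.5   0.37  1.49 -0.    1.28  2.15]
```

View pics/d14.png

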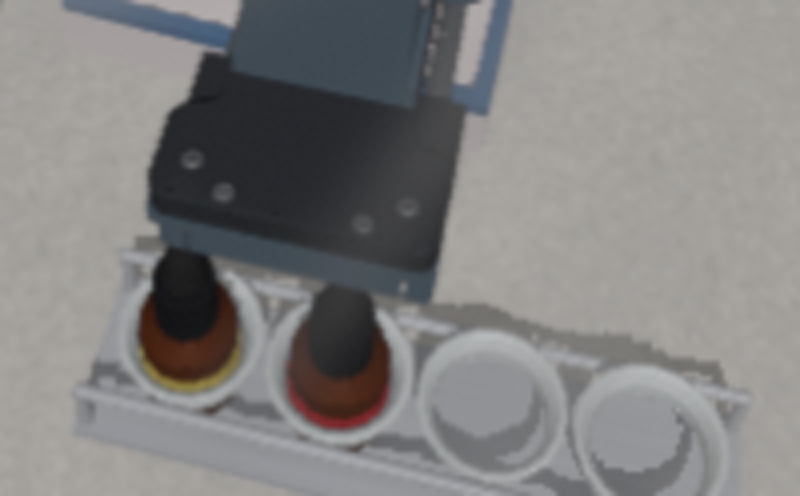

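View pics/w14.png

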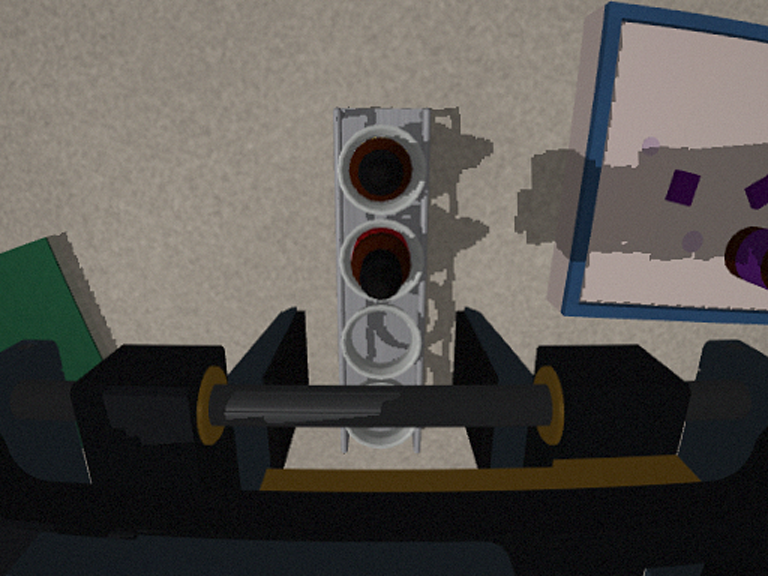

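Emit:
{"name": "step_arm", "arguments": {"series": [[0.3,-0.005,-0.05,0,0],[0.3,-0.008,-0.1,0,0],[0.3,-0.01,-0.15,0,0],[0.3,-0.014,-0.2,0,0],[0.3,-0.017,-0.25,0,0],[0.3,-0.017,-0.298,0,0],[0.3,-0.017,-0.298,-0.02,0],[0.3,-0.017,-0.298,-0.02,0],[0.3,-0.017,-0.298,-0.02,0]]}}

```text
time: 16.73
ee_pos: [511.5, 3.1, 161.9]
tcp_rot: [-1.507, 1.569, 3.124]
ft_force: [0.3, -1.1, -0.9]
finger_gap: 59.0
```

```bash
python3 - <<'E'
from h import *
st(); b,i=cap("wrist","w15.png",None,1.5)
cv2.imwrite("pics/w15o.png",overlay(b,i,bot_curves((511.5,2.3),35),(200,160,300,270),5))
E
```

```text
t 16.73 tcp [511.5   3.1 161.9] jaw -94.62 down [-0.001  0.    -1.   ] gap 59.0 F [ 0.3 -1.1 -0.9] j [-0.02  0.24  1.74  0.    1.16  1.63]
```

View pics/w15o.png

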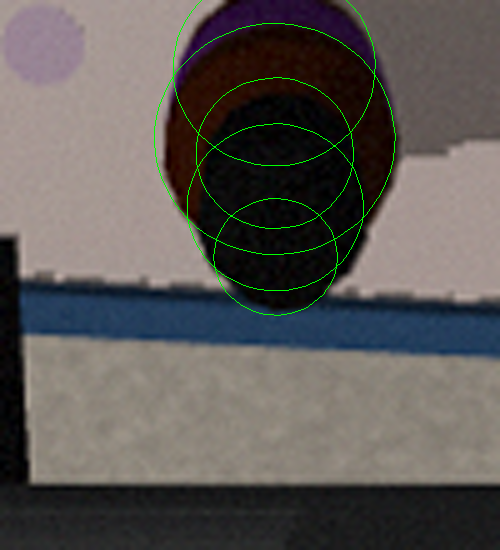

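Emit:
{"name": "step_arm", "arguments": {"series": [[0.3,-0.001,-0.001,-0.03,0],[0.3,-0.001,-0.001,-0.05,0],[0.3,-0.001,-0.001,-0.061,0],[0.3,-0.001,-0.001,-0.061,0],[0.3,-0.001,-0.001,-0.061,0]]}}

```text
time: 17.4
ee_pos: [511.5, 1.9, 102.3]
tcp_rot: [1.58, 1.569, -0.071]
ft_force: [0.8, -0.1, -0.5]
finger_gap: 59.6
```

```bash
python3 - <<'E'
from h import *
st(); b,i=cap("wrist","w16.png",None,1.5)
cv2.imwrite("pics/w16o.png",overlay(b,i,bot_curves((511,1.5),35),(200,160,300,270),5))
E
```

```text
t 17.4 tcp [511.5   1.9 102.3] jaw -94.63 down [ 0.002 -0.    -1.   ] gap 59.6 F [ 0.8 -0.1 -0.5] j [-0.02  0.29  1.83 -0.    1.01  1.63]
```

View pics/w16o.png

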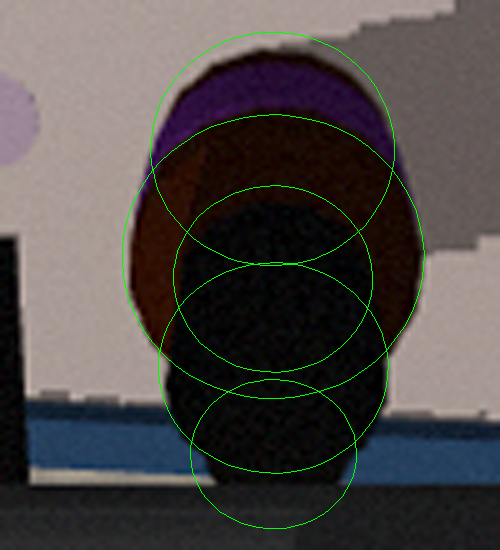

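Emit:
{"name": "step_arm", "arguments": {"series": [[-1,0,0,0,0],[-1,0,0,0,0],[-1,0,0,0,0],[-1,0,0,0,0],[-1,0,0,0,0],[-1,0,0,0.02,0],[-1,0,0,0.06,0],[-1,0,0,0.06,0],[-1,0,0,0.06,0]], "squeeze": 25}}

```text
time: 18.58
ee_pos: [510.0, 1.7, 160.6]
tcp_rot: [-1.446, 1.569, -3.098]
ft_force: [0.2, -0.1, -1.8]
finger_gap: 16.3
```

Emit:
{"name": "step_arm", "arguments": {"series": [[-1,-0.006,0.05,0,0],[-1,-0.012,0.1,0,0],[-1,-0.02,0.15,0,0],[-1,-0.03,0.2,0,0],[-1,-0.04,0.25,0,0],[-1,-0.048,0.304,0,0],[-1,-0.048,0.304,-0.015,0],[-1,-0.048,0.304,-0.025,0],[-1,-0.048,0.304,-0.025,0],[-1,-0.048,0.304,-0.025,0]]}}

```text
time: 19.82
ee_pos: [463.1, 304.7, 136.4]
tcp_rot: [0.171, 1.571, -1.483]
ft_force: [-0.4, 1.1, -0.6]
finger_gap: 16.5
```

```bash
python3 - <<'E'
from h import *
o=st(); b,i=cap("wrist","w17.png",None,1.5); p=o['ee_pos']
cv=bot_curves((p[0]-.5,p[1]),p[2]-65)+[(circ((462.2,305.3),28,50),(0,255,255)),(circ((462.2,305.3),31,50),(0,128,255)),(circ((528,300),31,50),(0,128,255))]
cv2.imwrite("pics/w17o.png",overlay(b,i,cv,(195,90,315,240),4))
E
```

```text
t 19.82 tcp [463.1 304.7 136.4] jaw -94.75 down [ 0. -0. -1.] gap 16.5 F [-0.4  1.1 -0.6] j [ 0.56  0.32  1.69 -0.    1.13  2.22]
```

View pics/w17o.png

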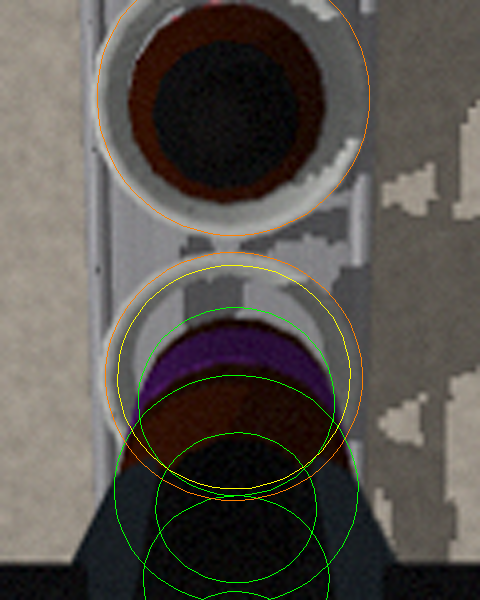

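Ring and bottle overlays agree, so I'm lowering it.

Emit:
{"name": "step_arm", "arguments": {"series": [[-1,0,0.001,0,0],[-1,0,0.001,-0.015,0],[-1,0,0.001,-0.025,0],[-1,0,0.001,-0.035,0],[-1,0,0.001,-0.042,0],[-1,0,0.001,-0.05,0],[-1,0,0.001,-0.056,0],[-1,0,0.001,-0.061,0],[-1,0,0.001,-0.064,0],[-1,0,0.001,-0.064,0]]}}

```text
time: 21.12
ee_pos: [462.9, 306.8, 72.5]
tcp_rot: [2.045, 1.57, 0.393]
ft_force: [0.3, 0.5, -0.7]
finger_gap: 16.4
```

Emit:
{"name": "step_arm", "arguments": {"series": [[-1,0,0,-0.001,0],[0.3,0,0,-0.001,0],[0.3,0,0,-0.001,0],[0.3,0,0,-0.001,0],[0.3,0,0,0.03,0],[0.3,0,0,0.07,0],[0.3,0,0,0.11,0],[0.3,0,0,0.12,0]]}}

```text
time: 22.12
ee_pos: [463.9, 307.4, 194.8]
tcp_rot: [2.192, 1.566, 0.54]
ft_force: [0.6, 0.1, -0.5]
finger_gap: 59.5
```

```bash
python3 - <<'E'
from h import *
st(); cap("side","d18.png",None,1.5);b,i=cap("scene","s18.png",None,1.5)
E
```

```text
t 22.12 tcp [463.9 307.4 194.8] jaw -94.65 down [ 0.004  0.002 -1.   ] gap 59.5 F [ 0.6  0.1 -0.5] j [ 0.56  0.28  1.6  -0.    1.26  2.22]
```

View pics/d18.png

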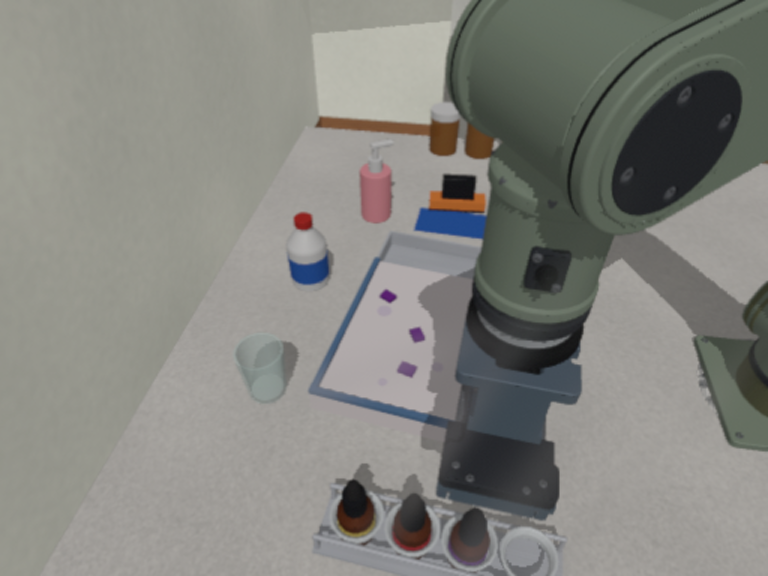

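View pics/s18.png

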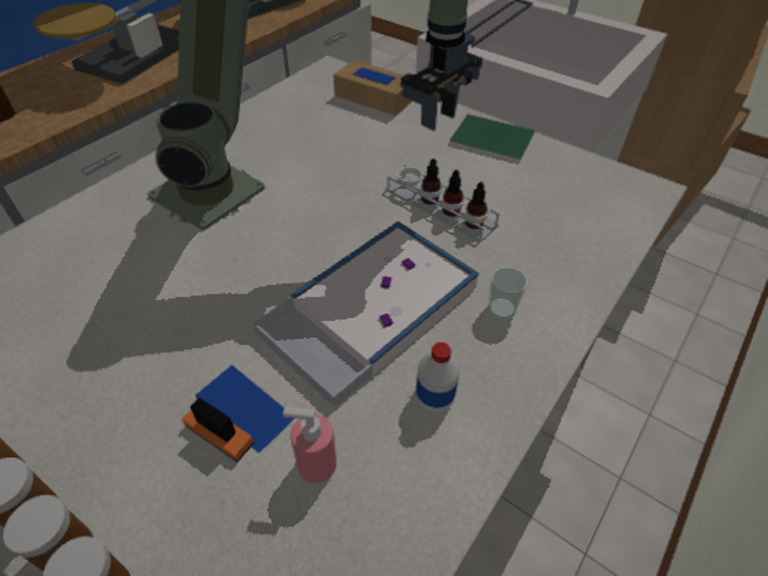

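```bash
python3 - <<'E'
from h import *
S=viewer.camera_info("scene")
print("soap",onz(S,[(210,316)],0).round(),"disinf",onz(S,[(291,265)],0).round())
s=lambda *p:np.array(p)/1.5
print("block top corners z25",onz(S,s((183,421),(240,456),(251,438)),25).round(), "mat",onz(S,s((233,366),(297,410),(263,450)),0).round())
print("grip top z75",onz(S,s((196,400),(236,432)),75).round())
E
```

```text
soap [[ 697. -384.    0.]] disinf [[ 778. -149.    0.]]
block top corners z25 [[ 470. -454.   25.]
 [ 591. -440.   25.]
 [ 583. -408.   25.]] mat [[ 439. -321.   -0.]
 [ 596. -317.    0.]
 [ 602. -405.    0.]]
grip top z75 [[ 489. -428.   75.]
 [ 582. -428.   75.]]
```

Emit:
{"name": "step_arm", "arguments": {"series": [[0.3,0.005,-0.05,0.04,0],[0.3,0.01,-0.11,0.04,0],[0.3,0.015,-0.17,0.04,0],[0.3,0.02,-0.23,0.04,0],[0.3,0.025,-0.29,0.04,0],[0.3,0.03,-0.35,0.04,0],[0.3,0.035,-0.41,0.04,0],[0.3,0.04,-0.47,0.04,0],[0.3,0.045,-0.53,0.04,0],[0.3,0.045,-0.59,0.04,0]]}}

```text
time: 23.48
ee_pos: [506.9, -284.8, 229.7]
tcp_rot: [-2.066, 1.567, 2.565]
ft_force: [0.8, -0.6, -0.9]
finger_gap: 59.4
```

Emit:
{"name": "step_arm", "arguments": {"series": [[0.3,0,-0.05,0,0],[0.3,0,-0.11,0,0],[0.3,0,-0.11,0,0],[0.3,0,-0.11,0,0]]}}

```text
time: 23.98
ee_pos: [507.0, -392.4, 230.2]
tcp_rot: [-2.288, 1.566, 2.343]
ft_force: [0.0, 0.3, -0.3]
finger_gap: 59.1
```

```bash
python3 - <<'E'
from h import *
st(); b,i=cap("wrist","w19.png",None,1.5); np.save("w19.npy",i['pose'])
E
```

```text
t 23.98 tcp [ 507.  -392.4  230.2] jaw -94.67 down [-0.003  0.003 -1.   ] gap 59.1 F [ 0.   0.3 -0.3] j [-0.68  0.41  1.32  0.    1.42  0.98]
```

View pics/w19.png

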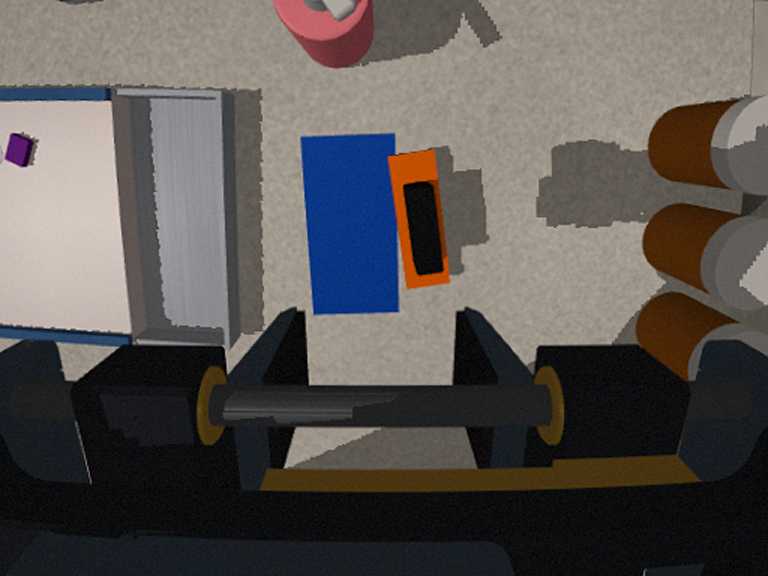

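```bash
python3 - <<'E'
from h import *
i=viewer.camera_info("wrist"); i['pose']=np.load("w19.npy")
w=lambda *p:np.array(p)/1.5
def rep(n,P):
    P=P[:,:2]; print(n,P.round(1).tolist(),"mid",P.mean(0).round(1))
    if len(P)==4:
        a=(P[0]+P[1])/2-(P[2]+P[3])/2; print("  long",np.hypot(*a).round(1),np.degrees(np.arctan2(a[1],a[0])).round(2))
rep("block",onz(i,w((388,157),(437,150),(449,283),(407,288)),25))
rep("grip",onz(i,w((404,184),(432,182),(443,272),(416,275)),75))
rep("mat",onz(i,w((301,137),(394,133),(399,312),(314,314)),0))
rep("plate edge",onz(i,w((110,98),(132,332)),35))
rep("tray outer",onz(i,w((229,91),(229,345)),35))
rep("soap base",onz(i,w((336,66),),0))
b=cv2.imread("pics/w19.png"); save(b,"w19a.png",(280,120,480,330),3)
E
```

```text
block [[577.4, -404.0], [580.0, -445.9], [461.4, -451.0], [459.7, -412.4]] mid [ 519.6 -428.3]
  long 118.4 3.26
grip [[557.6, -414.0], [557.5, -435.2], [486.3, -440.2], [485.6, -418.6]] mid [ 521.7 -427. ]
  long 71.8 3.89
mat [[601.1, -327.8], [597.4, -411.2], [427.7, -403.7], [432.3, -319.5]] mid [ 514.6 -365.5]
  long 169.4 -2.68
plate edge [[648.0, -176.7], [439.8, -150.0]] mid [ 543.9 -163.3]
tray outer [[641.7, -279.1], [420.1, -242.1]] mid [ 530.9 -260.6]
soap base [[658.2, -365.2]] mid [ 658.2 -365.2]
```

View pics/w19a.png

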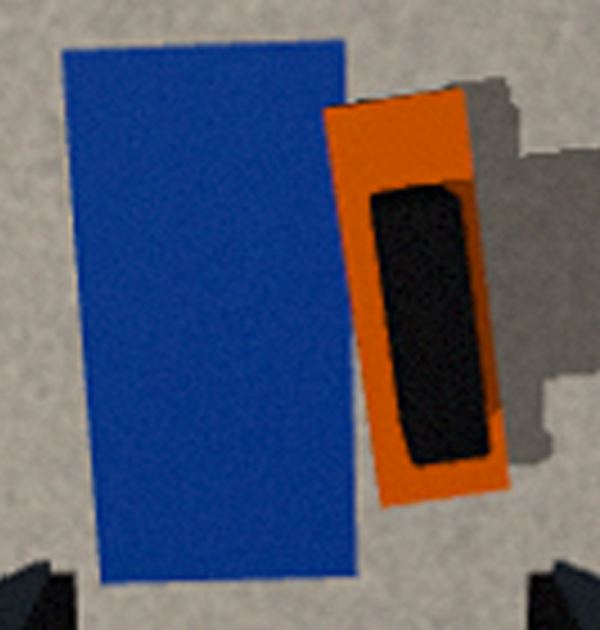

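Emit:
{"name": "step_arm", "arguments": {"series": [[0.3,0.013,-0.034,-0.03,0.14],[0.3,0.013,-0.034,-0.08,0.14],[0.3,0.013,-0.034,-0.12,0.14],[0.3,0.013,-0.034,-0.12,0.14],[0.3,0.013,-0.034,-0.12,0.14]]}}

```text
time: 24.65
ee_pos: [522.0, -427.0, 114.4]
tcp_rot: [0.835, 1.568, -0.676]
ft_force: [-0.3, -0.8, 0.1]
finger_gap: 59.1
```

```bash
cat >> h.py <<'E'
def scr(c,ang,z0,col=(0,255,0)):
    a=np.radians(ang);R=np.array([[np.cos(a),-np.sin(a)],[np.sin(a),np.cos(a)]]); out=[]
    for l,w,h in ((60,20,0),(60,20,25),(35,11,25),(35,11,75)):
        q=np.array([(l,w),(l,-w),(-l,-w),(-l,w),(l,w)])@R.T+c; out.append((np.c_[q,np.full(5,z0+h)],col))
    return out
E
python3 - <<'E'
from h import *
st(); b,i=cap("wrist","w20.png",None,1.5)
cv2.imwrite("pics/w20o.png",overlay(b,i,scr((520.5,-427.5),3.4,0),(170,130,350,290),4))
E
```

```text
t 24.65 tcp [ 522.  -427.   114.4] jaw -86.56 down [ 0.002 -0.002 -1.   ] gap 59.1 F [-0.3 -0.8  0.1] j [-0.7   0.52  1.42  0.    1.2   0.81]
```

View pics/w20o.png

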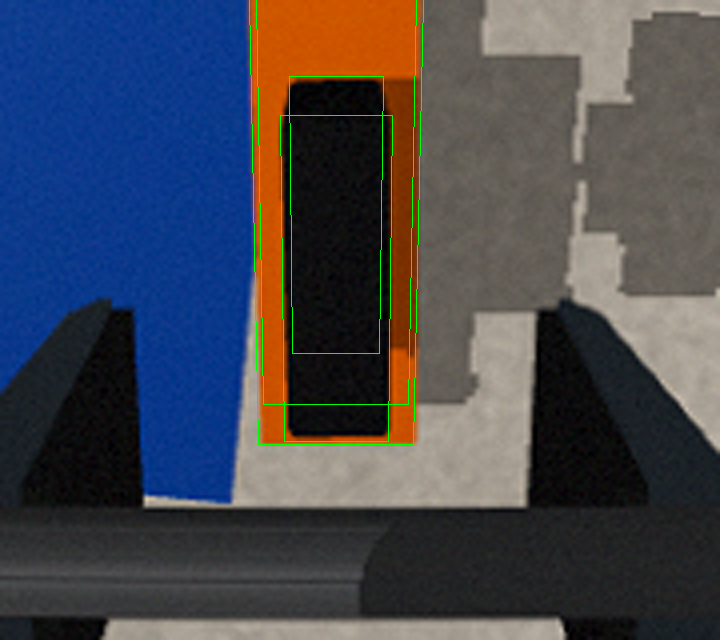

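Emit:
{"name": "step_arm", "arguments": {"series": [[0.3,0,0,-0.03,0],[0.3,0,0,-0.055,0],[0.3,0,0,-0.07,0],[0.3,0,0,-0.076,0],[0.3,0,0,-0.076,0]]}}

```text
time: 25.32
ee_pos: [521.2, -427.6, 37.1]
tcp_rot: [0.747, 1.569, -0.765]
ft_force: [0.3, -0.5, -0.1]
finger_gap: 59.2
```

Emit:
{"name": "step_arm", "arguments": {"series": [[-1,0,0,0,0],[-1,0,0,0,0],[-1,0,0,0,0],[-1,0,0,0,0],[-1,0,0,0,0],[-1,0,0,0,0]], "squeeze": 45}}

```text
time: 26.08
ee_pos: [520.8, -427.4, 36.5]
tcp_rot: [0.538, 1.571, -0.974]
ft_force: [0.1, 0.2, 1.5]
finger_gap: 21.7
```

```bash
python3 - <<'E'
from h import *
st(); b,i=cap("wrist","w21.png",None,1.5)
cv2.imwrite("pics/w21o.png",overlay(b,i,scr((520.5,-427.5),3.4,0),(170,80,350,290),3))
cap("scene","s21.png",(90,220,240,350),5)
E
```

```text
t 26.07 tcp [ 520.8 -427.4   36.5] jaw -86.64 down [ 0. -0. -1.] gap 21.7 F [0.1 0.2 1.5] j [-0.7   0.58  1.52 -0.    1.04  0.81]
```

View pics/w21o.png

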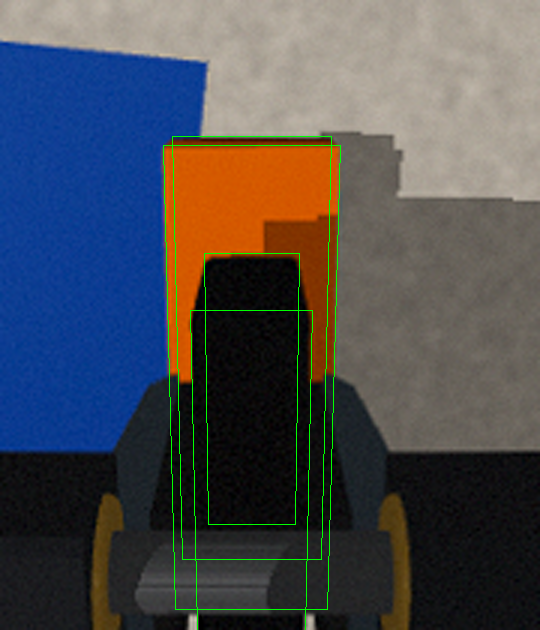

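View pics/s21.png

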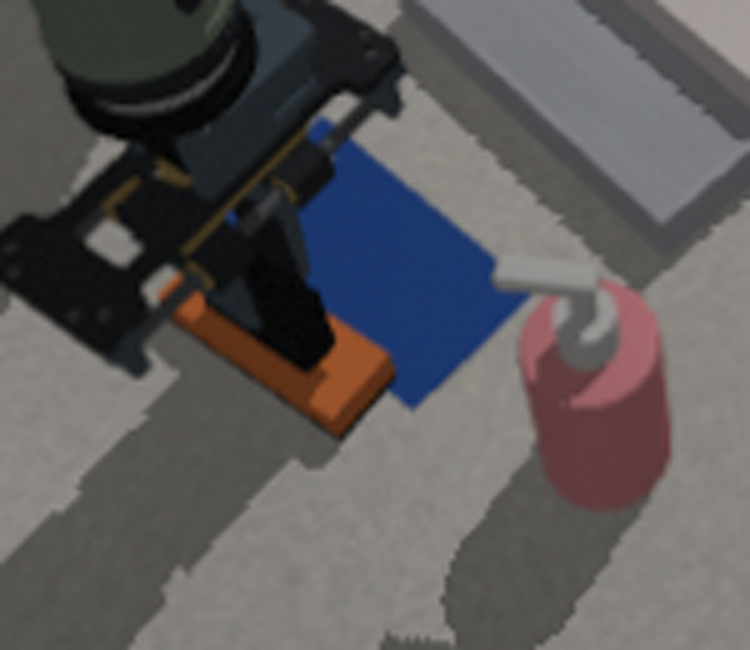

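Emit:
{"name": "step_arm", "arguments": {"series": [[-1,0,0,0.03,0],[-1,0,0,0.08,0],[-1,0.01,0.05,0.115,-0.05],[-1,0.02,0.11,0.115,-0.1],[-1,0.03,0.17,0.115,-0.15],[-1,0.04,0.23,0.115,-0.19],[-1,0.05,0.29,0.115,-0.19],[-1,0.06,0.35,0.115,-0.19],[-1,0.07,0.41,0.115,-0.19],[-1,0.08,0.46,0.115,-0.19]]}}

```text
time: 27.42
ee_pos: [600.4, 35.1, 150.9]
tcp_rot: [-1.477, 1.57, 3.105]
ft_force: [0.4, 0.2, -1.1]
finger_gap: 21.9
```

Emit:
{"name": "step_arm", "arguments": {"series": [[-1,0.003,0.04,0,0],[-1,0.003,0.068,0,0],[-1,0.003,0.068,0,0],[-1,0.003,0.068,0,0],[-1,0.003,0.068,0,0]]}}

```text
time: 28.05
ee_pos: [603.7, 99.5, 151.3]
tcp_rot: [-0.477, 1.57, -2.18]
ft_force: [-0.4, -0.0, -2.1]
finger_gap: 21.6
```

```bash
cat >> h.py <<'E'
def plate(c,yaw,col=(0,255,255)):
    a=np.radians(yaw);R=np.array([[np.cos(a),-np.sin(a)],[np.sin(a),np.cos(a)]]);f=lambda q,z:np.c_[np.array(q)@R.T+c,np.full(len(q),z)]
    return [(f([(-105,-150),(-105,150),(105,150),(105,-150),(-105,-150)],35),col),(f([(-115,-150),(-115,160),(115,160),(115,-150)],43),(0,128,255))]
E
python3 - <<'E'
from h import *
o=st(); b,i=cap("wrist","w22.png",None,1.5); np.save("w22.npy",i['pose'])
cv2.imwrite("pics/w22o.png",overlay(b,i,plate((562,-16.5),-7.5),(0,0,512,384),1.5 and 1))
B=cv2.resize(b,None,fx=1.5,fy=1.5)
o=B.copy()
for P,c in plate((562,-16.5),-7.5)+scr(o and (604,102) if False else (604,102),-7.5,115):
    cv2.polylines(o,[(proj(i,P)*1.5).round().astype(int).reshape(-1,1,2)],False,c,1)
cv2.imwrite("pics/w22o.png",o)
cap("side","d22.png",(130,110,370,290),3); cap("scene","s22.png",(150,90,360,270),3)
E
```

```text
t 28.05 tcp [603.7  99.5 151.3] jaw -97.6 down [-0. -0. -1.] gap 21.6 F [-0.4 -0.  -2.1] j [ 0.14  0.4   1.53 -0.    1.21  1.85]
```

View pics/w22o.png

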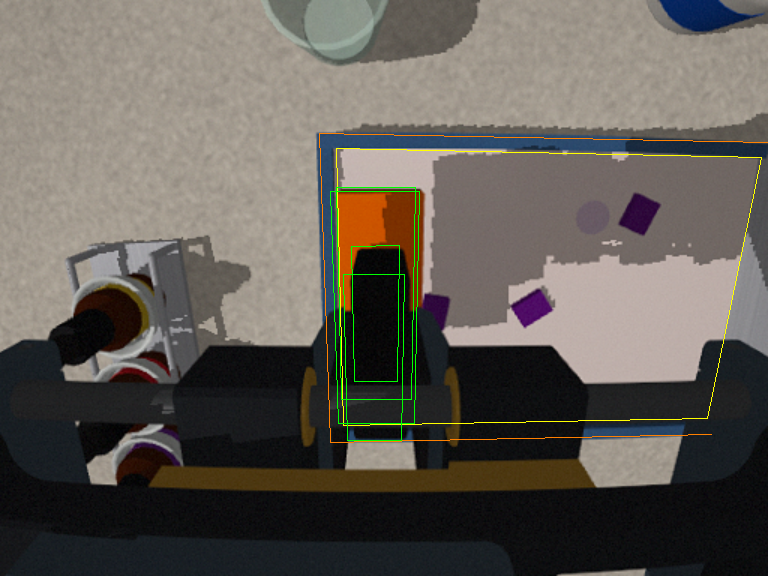

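View pics/d22.png

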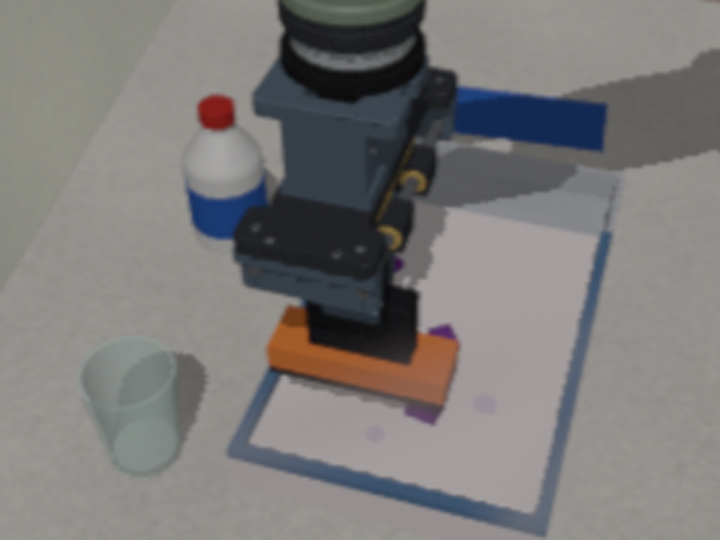

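View pics/s22.png

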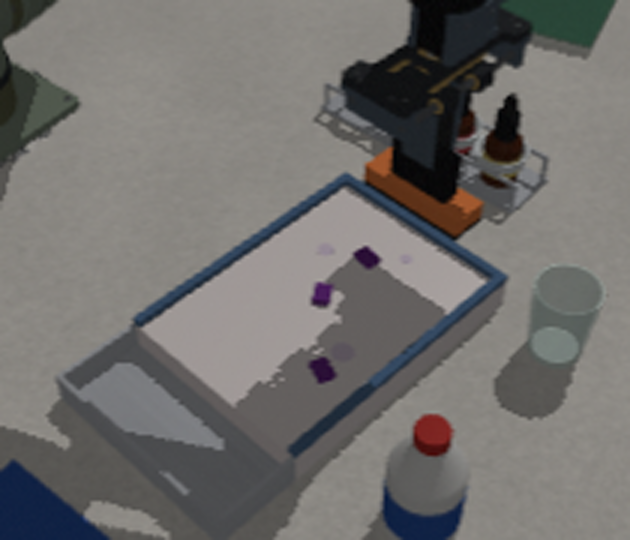

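```bash
python3 - <<'E'
from h import *
st()
i=viewer.camera_info("wrist"); i['pose']=np.load("w22.npy")
P=onz(i,np.array([(531,308),(640,214),(450,295),(447,329),(425,330)])/1.5,42)[:,:2]
a=np.radians(-7.5);R=np.array([[np.cos(a),-np.sin(a)],[np.sin(a),np.cos(a)]])
print(P.round(1).tolist()); print(((P-[562,-16.5])@R).round(1).tolist())
W=viewer.camera_info("wrist"); W['pose']=np.load("w1.npy")
P=onz(W,np.array([(340,237),(416,237),(501,167)])/1.5,42)[:,:2]
print(((P-[562,-16.5])@R).round(1).tolist())
P=onz(W,np.array([(328,249),(348,251),(353,223),(332,222)])/1.5,42)[:,:2]
print(((P-[562,-16.5])@R).round(1).tolist())
o=observe()['ee_pos']; print(((o[:2]-[562,-16.5])@R).round(1))
E
```

```text
t 28.2 tcp [603.8  99.8 151.4] jaw -97.59 down [-0. -0. -1.] gap 21.9 F [-0.4 -0.5 -1.7] j [ 0.15  0.4   1.53 -0.    1.21  1.85]
[[559.2, -3.0], [617.2, -82.4], [576.6, 53.8], [551.3, 58.2], [552.7, 74.0]]
[[-4.6, 13.0], [63.3, -58.1], [5.3, 71.6], [-20.3, 72.7], [-21.1, 88.5]]
[[-7.9, 81.0], [-4.4, 11.4], [62.6, -59.8]]
[[-19.7, 91.8], [-20.7, 73.3], [5.6, 69.6], [5.6, 88.7]]
[ 26.2 120.8]
```

Emit:
{"name": "step_arm", "arguments": {"series": [[-1,0,0,-0.03,0],[-1,0,0,-0.055,0],[-1,0,0,-0.07,0],[-1,0,0,-0.076,0],[-1,0,0,-0.078,0],[-1,0,0,-0.078,0],[-1,0,0,-0.078,0]]}}

```text
time: 29.08
ee_pos: [604.2, 100.8, 74.2]
tcp_rot: [1.785, 1.569, 0.083]
ft_force: [0.3, 0.1, -1.3]
finger_gap: 21.5
```

Emit:
{"name": "step_arm", "arguments": {"series": [[-1,0,0,-0.001,0],[-1,0,0,-0.002,0],[-1,0,0,-0.002,0],[-1,0,0,-0.002,0]]}}

```text
time: 29.58
ee_pos: [603.8, 100.7, 71.5]
tcp_rot: [1.428, 1.571, -0.274]
ft_force: [-0.2, -1.2, -1.2]
finger_gap: 21.6
```

```bash
python3 - <<'E'
from h import *
st(); cap("side","d23.png",(130,110,370,290),3); cap("scene","s23.png",(150,90,360,270),3)
E
```

```text
t 29.57 tcp [603.8 100.7  71.5] jaw -97.52 down [ 0. -0. -1.] gap 21.6 F [-0.2 -1.2 -1.2] j [ 0.15  0.47  1.64 -0.    1.04  1.85]
```

View pics/d23.png

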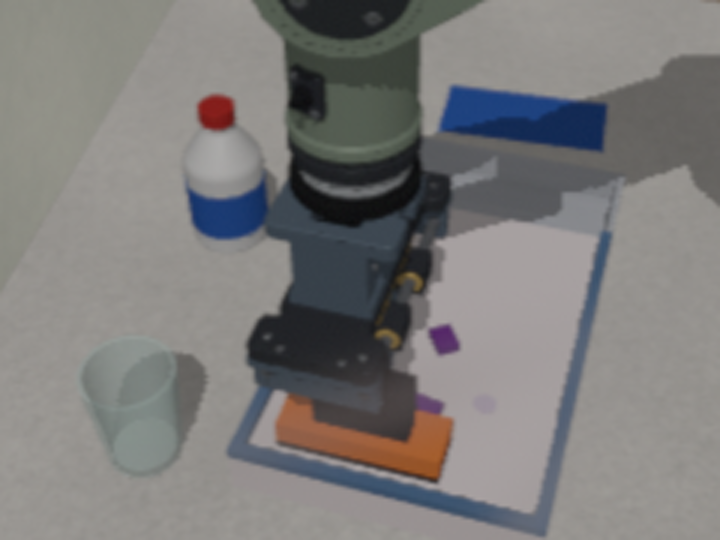

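View pics/s23.png

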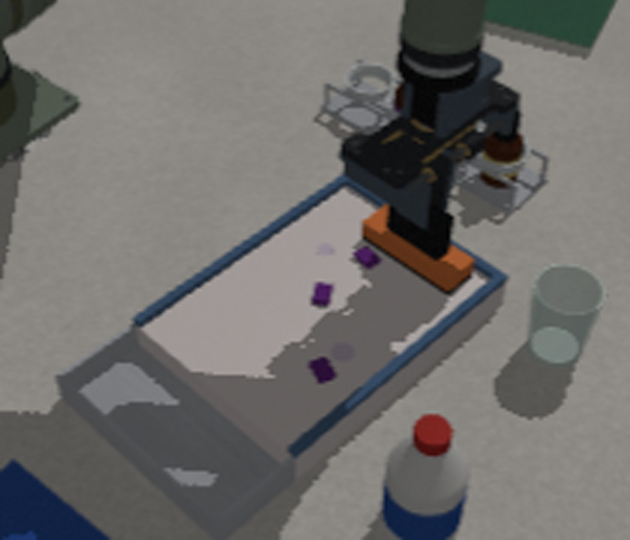

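Emit:
{"name": "step_arm", "arguments": {"series": [[-1,0,0,-0.001,0],[-1,0,0,-0.001,0],[-1,0,0,-0.001,0]]}}

```text
time: 30.05
ee_pos: [603.9, 100.6, 71.5]
tcp_rot: [1.592, 1.57, -0.11]
ft_force: [-1.8, 0.2, 5.3]
finger_gap: 21.9
```

Emit:
{"name": "step_arm", "arguments": {"series": [[-1,-0.001,-0.008,0,0],[-1,-0.0026,-0.02,0,0],[-1,-0.0046,-0.035,0,0],[-1,-0.0065,-0.05,0,0],[-1,-0.0085,-0.065,0,0],[-1,-0.0104,-0.079,0,0],[-1,-0.0124,-0.094,0,0],[-1,-0.0144,-0.109,0,0],[-1,-0.0164,-0.124,0,0],[-1,-0.0164,-0.124,0,0]]}}

```text
time: 31.3
ee_pos: [587.9, -25.1, 71.3]
tcp_rot: [1.183, 1.569, -0.52]
ft_force: [0.0, 1.8, 7.6]
finger_gap: 21.6
```

```bash
python3 - <<'E'
from h import *
st(); cap("side","d24.png",(130,110,370,290),3); cap("scene","s24.png",(150,90,360,270),3)
E
```

```text
t 31.3 tcp [587.9 -25.1  71.3] jaw -97.58 down [ 0.002 -0.001 -1.   ] gap 21.6 F [0.  1.8 7.6] j [-0.06  0.43  1.7  -0.    1.01  1.64]
```

View pics/d24.png

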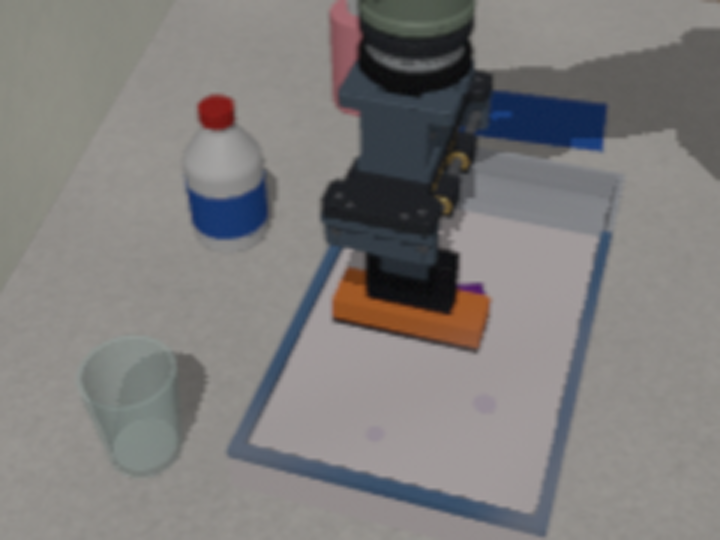

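View pics/s24.png

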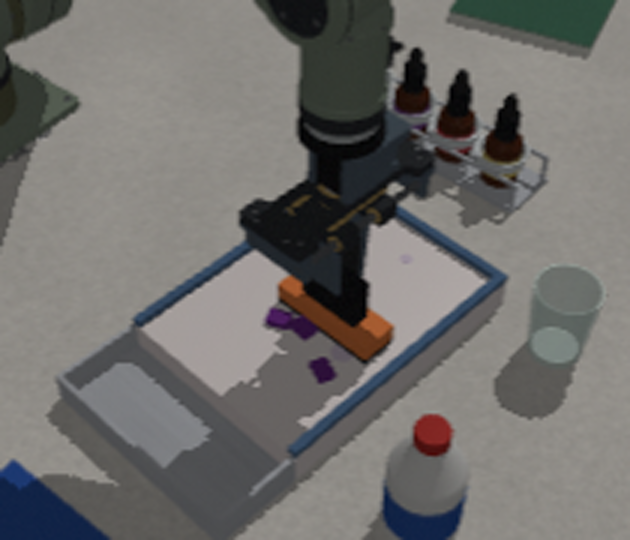

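```bash
python3 - <<'E'
from h import *
st(); b,i=cap("wrist","w24.png",None,1.5); np.save("w24.npy",i['pose'])
E
```

```text
t 31.4 tcp [587.9 -25.   71.3] jaw -97.54 down [ 0.002 -0.002 -1.   ] gap 21.8 F [1.4 1.2 8.3] j [-0.06  0.43  1.7  -0.    1.01  1.64]
```

View pics/w24.png

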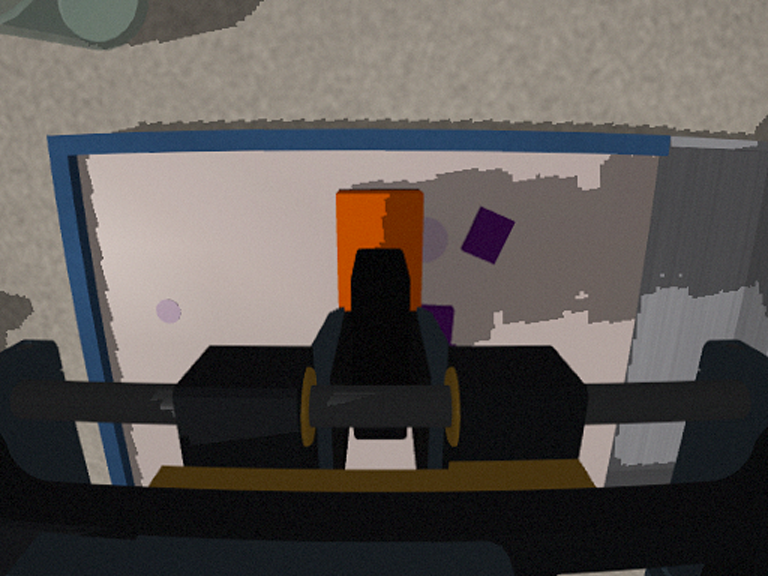

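```bash
python3 - <<'E'
from h import *
S=viewer.camera_info("scene")
a=np.radians(-7.5);R=np.array([[np.cos(a),-np.sin(a)],[np.sin(a),np.cos(a)]])
f=lambda pts,z:((onz(S,[(150+x/3,90+y/3) for x,y in pts],z)[:,:2]-[562,-16.5]-[6,-4])@R).round(1).tolist()
print("left chip",f([(265,318),(272,308),(293,315),(284,327)],42))
print("mid chip",f([(290,328),(305,338),(317,325)],42), "C",f([(322,370)],42))
print("scraper top corners z60",f([(280,283),(374,345),(391,325)],60))
print(((observe()['ee_pos'][:2]-[562,-16.5])@R).round(1))
save(cv2.imread("pics/s24.png"),"s24a.png",(220,250,420,400),4)
E
```

```text
left chip [[-24.5, -53.3], [-29.1, -39.1], [-7.5, -30.9], [-2.7, -48.3]]
mid chip [[2.4, -45.1], [22.0, -43.9], [18.7, -23.5]] C [[61.5, -60.9]]
scraper top corners z60 [[-35.7, -21.0], [85.5, -14.8], [80.3, 15.5]]
[26.8 -5.1]
```

View pics/s24a.png

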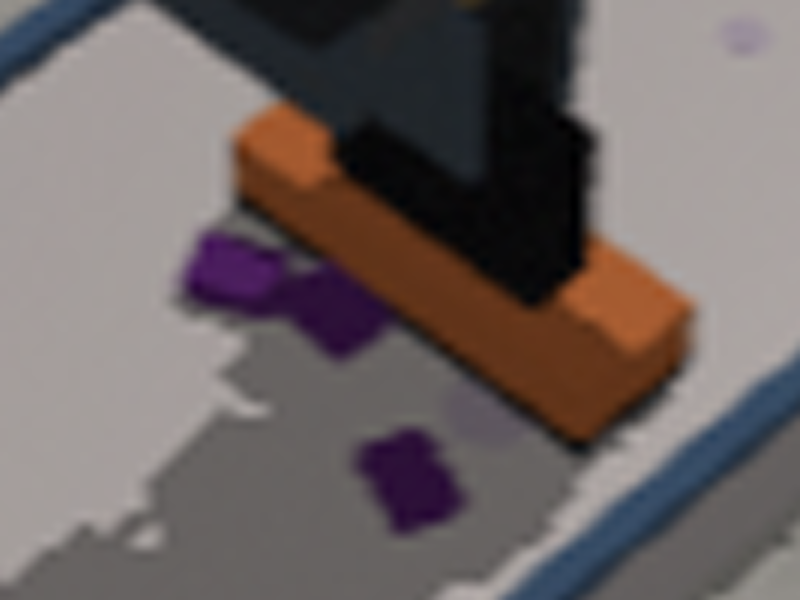

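Emit:
{"name": "step_arm", "arguments": {"series": [[-1,-0.003,-0.008,0,0],[-1,-0.006,-0.016,0,0],[-1,-0.0075,-0.026,0,0],[-1,-0.0089,-0.0366,0,0],[-1,-0.0105,-0.0486,0,0],[-1,-0.012,-0.06,0,0],[-1,-0.0138,-0.0738,0,0],[-1,-0.0138,-0.0738,0,0]]}}

```text
time: 32.45
ee_pos: [573.8, -98.8, 71.3]
tcp_rot: [1.062, 1.569, -0.641]
ft_force: [1.2, 1.5, 8.4]
finger_gap: 21.6
```

```bash
python3 - <<'E'
from h import *
st(); cap("side","d25.png",(180,110,370,240),4); cap("scene","s25.png",(150,140,310,270),4)
E
```

```text
t 32.45 tcp [573.8 -98.8  71.3] jaw -97.57 down [ 0.002 -0.001 -1.   ] gap 21.6 F [1.2 1.5 8.4] j [-0.19  0.42  1.71 -0.    1.    1.51]
```

View pics/s25.png

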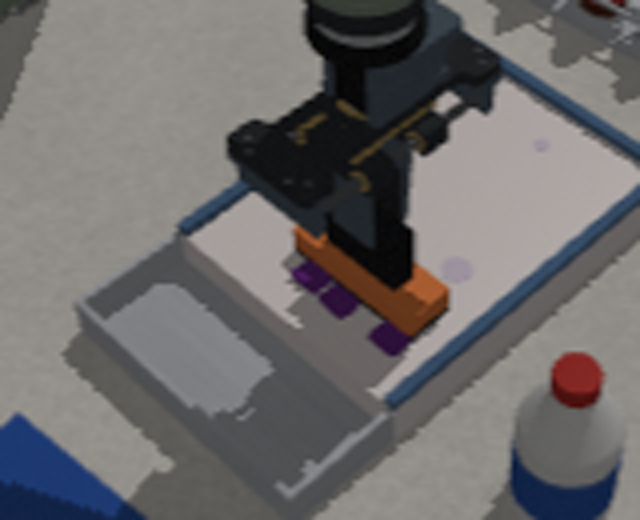

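Emit:
{"name": "step_arm", "arguments": {"series": [[-1,-0.0013,-0.01,0,0],[-1,-0.0026,-0.02,0,0],[-1,-0.0039,-0.03,0,0],[-1,-0.0052,-0.04,0,0],[-1,-0.0065,-0.05,0,0],[-1,-0.0078,-0.06,0.001,0],[-1,-0.0092,-0.07,0.001,0],[-1,-0.0102,-0.078,0.001,0],[-1,-0.0102,-0.078,0.001,0]]}}

```text
time: 33.67
ee_pos: [562.8, -176.3, 71.1]
tcp_rot: [-0.554, 1.569, -2.257]
ft_force: [-0.8, -0.2, 3.2]
finger_gap: 21.9
```

```bash
python3 - <<'E'
from h import *
st(); cap("side","d26.png",(180,110,370,240),4); cap("scene","s26.png",(150,140,310,270),4)
E
```

```text
t 33.67 tcp [ 562.8 -176.3   71.1] jaw -97.53 down [-0.001 -0.001 -1.   ] gap 21.9 F [-0.8 -0.2  3.2] j [-0.32  0.43  1.69 -0.    1.01  1.38]
```

View pics/s26.png

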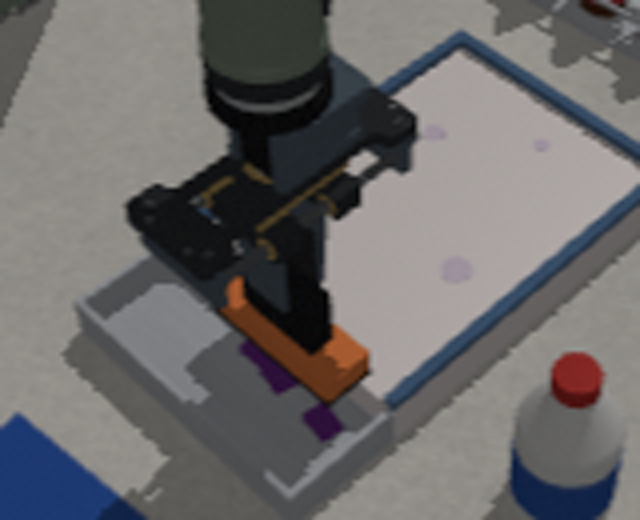

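View pics/d26.png

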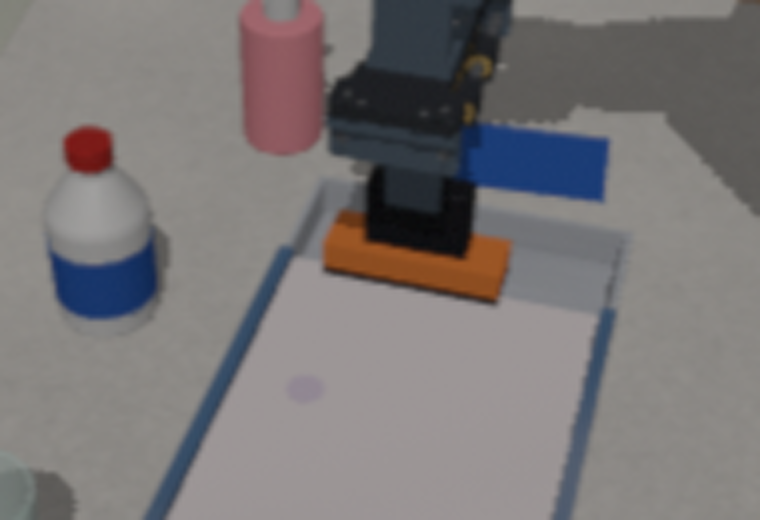

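Emit:
{"name": "step_arm", "arguments": {"series": [[-1,0,0,0.02,0],[-1,0,0,0.06,0],[-1,0,0,0.09,0],[-1,0,0,0.09,0]]}}

```text
time: 34.28
ee_pos: [564.3, -175.6, 162.6]
tcp_rot: [1.131, 1.567, -0.571]
ft_force: [-0.4, -0.5, -1.9]
finger_gap: 21.8
```

```bash
python3 - <<'E'
from h import *
st(); cap("side","d27.png",(180,110,370,240),4); cap("scene","s27.png",(150,140,310,270),4); cap("wrist","w27.png",None,1.5)
E
```

```text
t 34.27 tcp [ 564.3 -175.6  162.6] jaw -97.49 down [ 0.003 -0.002 -1.   ] gap 21.8 F [-0.4 -0.5 -1.9] j [-0.32  0.36  1.57 -0.    1.21  1.38]
```

View pics/s27.png

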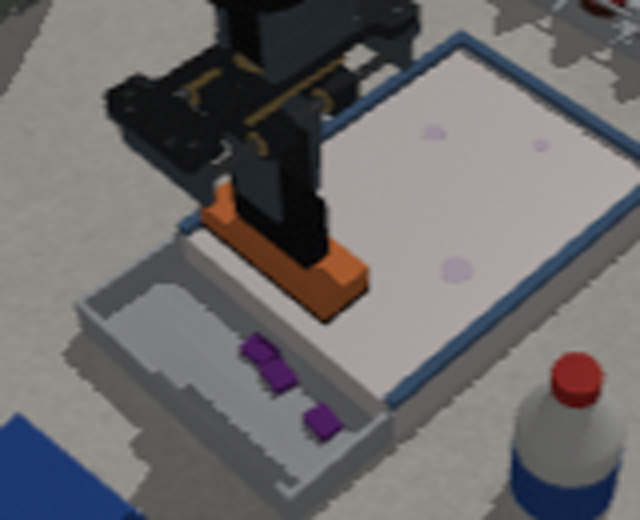

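View pics/d27.png

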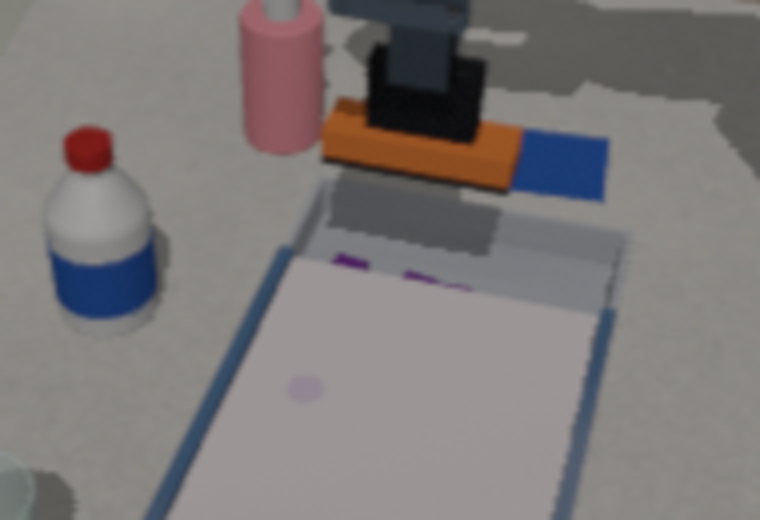

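View pics/w27.png

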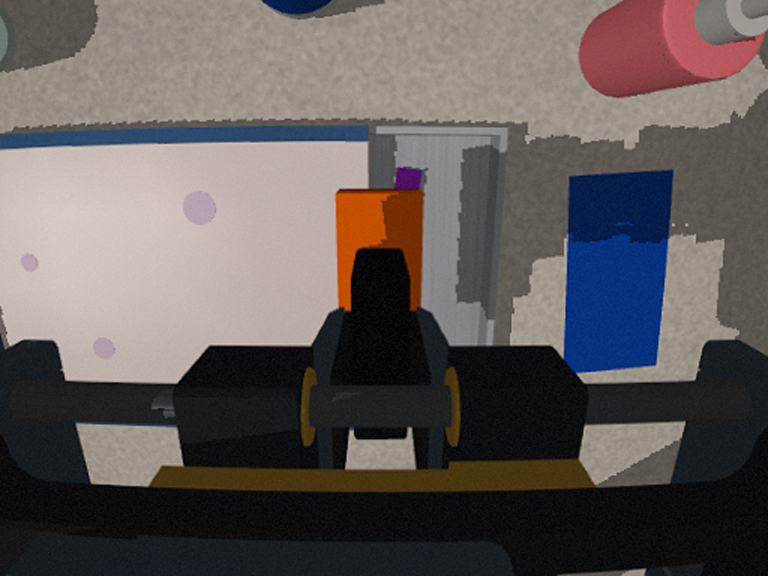

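```bash
python3 - <<'E'
from h import *
i=viewer.camera_info("wrist"); st()
P=onz(i,np.array([(569,177),(673,170),(657,364),(565,373)])/1.5,0)[:,:2]; print(P.round(1),P.mean(0))
a=(P[0]+P[1]-P[2]-P[3])/2; print(np.hypot(*a),np.degrees(np.arctan2(a[1],a[0])))
a=(P[0]+P[3]-P[2]-P[1])/2; print(np.hypot(*a),np.degrees(np.arctan2(a[1],a[0])))
E
```

```text
t 34.42 tcp [ 561.9 -174.7  159.1] jaw -97.5 down [-0.004  0.001 -1.   ] gap 21.4 F [ 0.   0.4 -1.9] j [-0.32  0.36  1.57 -0.    1.21  1.38]
[[ 600.6 -326.5]
 [ 596.8 -411.1]
 [ 428.7 -404.1]
 [ 432.5 -320.3]] [ 514.65165265 -365.51822134]
168.19624135827368 -2.256418861617806
84.33059746516678 87.42188352068568
```

Emit:
{"name": "step_arm", "arguments": {"series": [[-1,-0.01,-0.05,0,0.03],[-1,-0.025,-0.1,0,0.06],[-1,-0.04,-0.15,0,0.089],[-1,-0.0485,-0.1905,0,0.089],[-1,-0.0485,-0.1905,-0.03,0.089],[-1,-0.0485,-0.1905,-0.06,0.089],[-1,-0.0485,-0.1905,-0.085,0.089],[-1,-0.0485,-0.1905,-0.085,0.089],[-1,-0.0485,-0.1905,-0.085,0.089]]}}

```text
time: 35.55
ee_pos: [515.0, -365.7, 76.3]
tcp_rot: [-0.884, 1.571, -2.497]
ft_force: [-1.3, 0.3, -1.1]
finger_gap: 21.7
```

```bash
python3 - <<'E'
from h import *
o=st(); b,i=cap("wrist","w28.png",None,1.5)
a=np.radians(-2.4);R=np.array([[np.cos(a),-np.sin(a)],[np.sin(a),np.cos(a)]])
m=np.c_[np.array([(85,42.5),(85,-42.5),(-85,-42.5),(-85,42.5),(85,42.5)])@R.T+[514.7,-365.5],np.zeros(5)]
p=o['ee_pos']
cv2.imwrite("pics/w28o.png",overlay(b,i,scr((p[0]-.3,p[1]),-2.5,p[2]-36.3)+[(m,(0,255,255))],(150,60,360,290),3))
E
```

```text
t 35.55 tcp [ 515.  -365.7   76.3] jaw -92.41 down [-0. -0. -1.] gap 21.7 F [-1.3  0.3 -1.1] j [-0.64  0.49  1.58 -0.    1.07  0.98]
```

View pics/w28o.png

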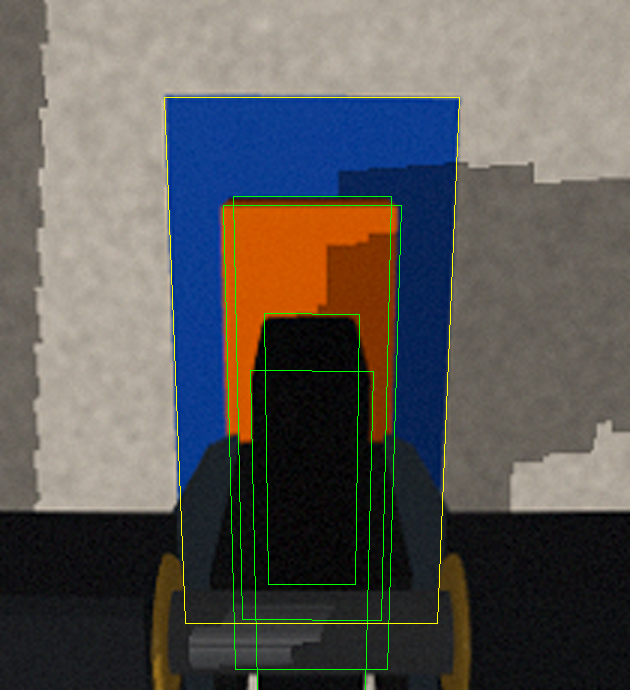

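Aligned with the mat. Next: lower to contact, release and rise.

Emit:
{"name": "step_arm", "arguments": {"series": [[-1,0,0,-0.02,0],[-1,0,0,-0.032,0],[-1,0,0,-0.037,0],[-1,0,0,-0.039,0],[-1,0,0,-0.04,0],[-1,0,0,-0.04,0]]}}

```text
time: 36.35
ee_pos: [515.1, -365.7, 36.7]
tcp_rot: [0.855, 1.57, -0.758]
ft_force: [0.1, 0.1, -0.8]
finger_gap: 21.4
```

Emit:
{"name": "step_arm", "arguments": {"series": [[-1,0,0,-0.0005,0],[-1,0,0,-0.0005,0],[0.3,0,0,-0.0005,0],[0.3,0,0,-0.0005,0],[0.3,0,0,-0.0005,0],[0.3,0,0,0.03,0],[0.3,0,0,0.08,0],[0.3,0,0,0.13,0],[0.3,0,0,0.19,0],[0.3,0,0,0.19,0]]}}

```text
time: 37.6
ee_pos: [517.3, -367.4, 232.6]
tcp_rot: [0.973, 1.559, -0.64]
ft_force: [-0.2, -0.1, 0.1]
finger_gap: 59.6
```

```bash
python3 - <<'E'
from h import *
o=st(); b,i=cap("wrist","w29.png",None,1.5); cap("side","d29.png",None,1.5); cap("scene","s29.png",None,1.5)
E
```

```text
t 37.6 tcp [ 517.3 -367.4  232.6] jaw -92.42 down [ 0.01  -0.007 -1.   ] gap 59.6 F [-0.2 -0.1  0.1] j [-0.64  0.39  1.35 -0.    1.4   0.98]
```

View pics/w29.png

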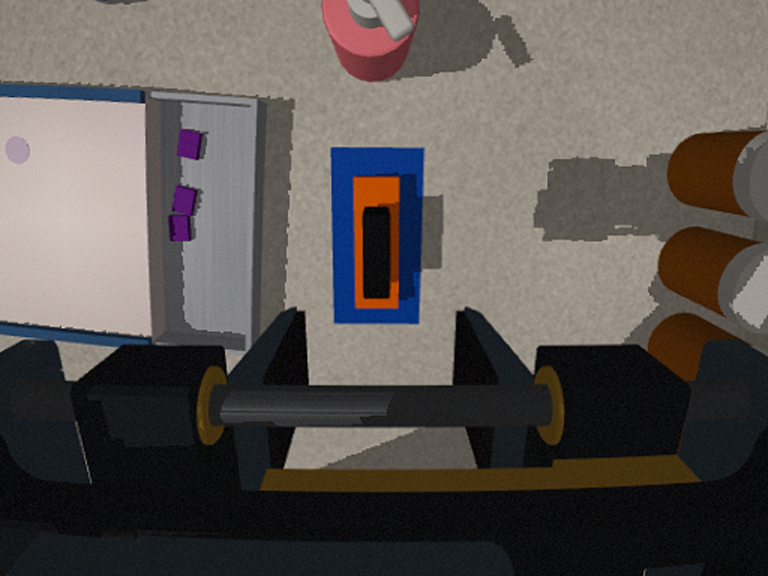

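View pics/d29.png

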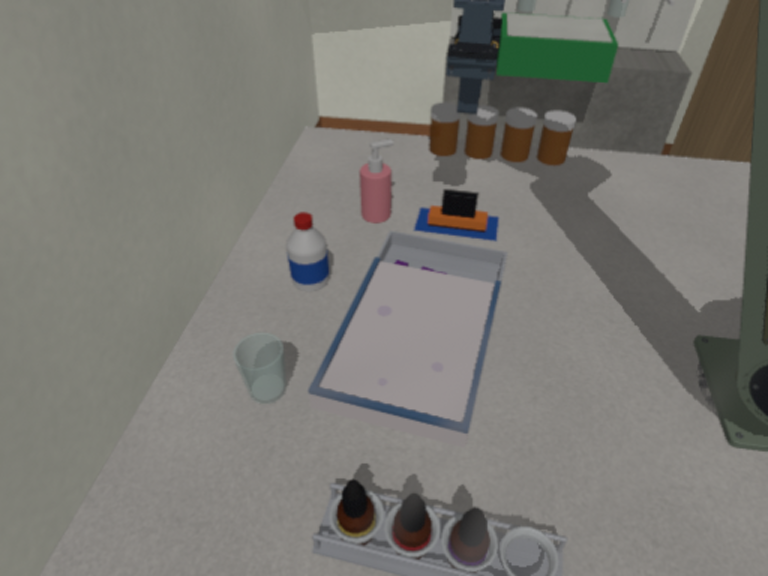

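View pics/s29.png

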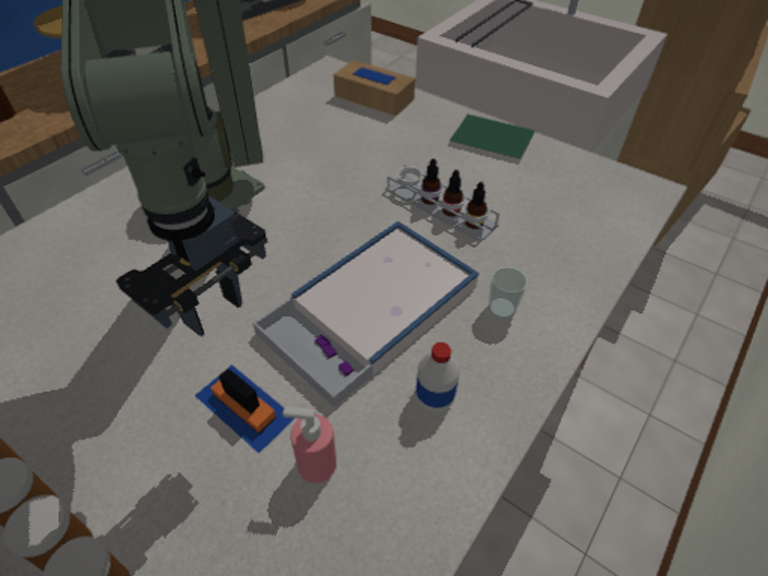

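All three bottles stand in rings, the three chips are in the tray, and the scraper is centred upright on the mat. The arm is clear, so I'm handing in.

Emit:
{"name": "step_arm", "arguments": {"series": [[0.3,0,0,0,0],[0.3,0,0,0,0]]}}

```text
time: 38.0
ee_pos: [514.4, -365.2, 224.9]
tcp_rot: [-2.141, 1.568, 2.529]
ft_force: [-0.5, -0.1, 0.2]
finger_gap: 59.1
```

```bash
python3 -c "
from h import *
st(); print(bot.hand_in())"
```

```text
t 38.0 tcp [ 514.4 -365.2  224.9] jaw -92.42 down [-0.002  0.002 -1.   ] gap 59.1 F [-0.5 -0.1  0.2] j [-0.64  0.39  1.36 -0.    1.4   0.98]
the job is handed in; nothing more can be done
None
```

The job is done and was handed in at 38 s, with the gripper open and clear of everything.

- **Bottles:** The yellow, red and violet bottles (no green one was there) each stand upright in their own ring of the rack.
- **Scraper and chips:** While I racked the bottles, the scraper was knocked about 6 cm off its mat. I found its new position, gripped it there and wiped all three chips off the open edge in one stroke. The fingers stayed above the chips.
- **Putting back:** The scraper is back upright in the middle of its mat.

The last pictures from all three cameras show three bottles upright in rings, three chips in the tray, and only pale stains left on the plate. The scraper sits centred on the mat, and the disinfectant, beaker and soap look unmoved. The highest wrist force I read after any move was about 8 N.

One reading disagreed: with each bottle in the grip, the finger opening read about 16 mm instead of the cap's 28 mm. The fingers were probably on the rubber bulb rather than the cap. The bottles held without slipping.

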